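Dock the cordless soldering iron

TASK

The cold cordless soldering iron is leaning in its sloping rest: stand it upright, nose down, in the dock with the wide tapered cup that fits its nose, and push it down until the taper is tight and the cup has sunk all the way, then let go. Do not drop the iron, and leave the other things on the bench where they are.

Things in the scene. Friction and masses are not known exactly. Their poses are not given: they have to be found in the camera images.
- iron: Cordless soldering iron, 170 g, round. Origin: on its axis at the nose-side face of the steel collar; z along the axis to the handle end. Collar 40 mm across, z 0 to 6 mm; black handle 28 mm across, z 6 to 95 (flat end); steel nose tapers from 28 mm at z 0 to 10 mm at z -46; 5 mm bit down to z -64. Centre of mass z 20. Starts in the rest, axis 40 degrees above level, handle end up.
- rest: Fixed steel rest for the iron, which lifts straight up out of it. Origin: on its centre line at bench level, 80 mm below the resting iron's origin; x level, the way the handle slopes up. Foot plate 140 x 85 x 8 mm, post, V trough under the handle (iron z 6 to 32 mm; the handle beyond is free) and a stop plate under the axis that the collar leans on.
- cup_mouth (a point): Centre of the mouth of the wide tapered aluminium cup (rim 47 mm across), z up; moves with the cup. Inside, 26 mm across at the mouth and 11 mm at the open bottom 38 mm below: the taper of the iron's nose. With the taper tight the iron's origin is about 5 mm above this point. 92 mm above the bench with the cup up.
- cup (a joint): How far the cup has sunk into its dock: 0 fully up, 0.010 (m) fully down on its stop. It starts 0 to 3 mm down. Stiff sliding fit: takes about 10 N of steady push to move and stays where it is left; there is no spring.
- dock: The dock that holds the wide cup: grey square tower, foot 86 x 86 mm, tower 66 x 66 mm, 70 mm high, hollow below the cup so the bit has room; fixed to the bench. Origin at bench level under the cup's axis.
- slim_dock: A look-alike dock, fixed, with a slim cup (mouth 15 mm) for another tool: not for this iron. Same outside sizes; origin at bench level under its cup; its cup's mouth is 92 mm up. The two docks may stand either way round.
- meter: Bystander: hand-held multimeter lying flat, 75 x 140 x 32 mm; origin under its centre.
- spool: Bystander: solder spool on end, 56 mm across, 40 mm high; origin under its centre.
- driver: Bystander: screwdriver, 180 mm long, lying on the bench.
- jar: Bystander: jar, 52 mm across, 75 mm high; origin under its centre.
- mug: Bystander: white mug, 80 mm across, 90 mm high; origin under its centre.
- tray: Bystander: parts tray 100 x 150 x 30 mm; origin under its centre.
- flux_tin: Bystander: flat round tin, 50 mm across, 17 mm high; origin under its centre.
Things that resemble listed ones, but are neither listed nor needed, are in the scene too. What is meant by the iron is not yellow, and is the smaller of those in its own colour.

How it is judged:
At the end, for the whole second after the job is handed in: The wide cup is sunk to at least 8.5 of its 10 mm, and the iron stands in it, released and at rest, nose down within 0.06 rad (3.4 degrees) of upright, its taper tight: its origin no more than 8 mm above the cup's mouth and within 3 mm of the cup's axis (value of joint cup above 0.0085 m and angle between iron's own z axis and vertical below 0.06 rad and z of iron in the frame of cup_mouth between 0 and 0.008 m and horizontal distance between iron and cup_mouth below 0.003 m and linear speed of iron below 0.02 m/s); the robot touches nothing.
It fails at once if the iron is dropped (moves faster than 0.4 m/s while no finger touches it) (linear speed of iron above 0.4 m/s and contact force between iron and the fingers below 0.05 N).
It fails at once if a bystander is moved by more than 25 mm (distance of any of meter, spool, driver, jar, mug, tray, flux_tin from where it was at the start of the episode above 0.025 m).
It also fails if it takes over 51 s, if anything falls off the work surface, if the arm or the gripper's body presses on something with over 40 N, if the wrist force passes 120 N, or if a joint passes its speed limit or range.

ROBOT

A 6-joint arm with a two-finger parallel gripper is mounted at the origin on the work surface. World frame = base frame: x ahead of the robot, y to its left, z up, the work surface at z = 0. Lengths are in m, angles in rad, forces in N, time in s.
With the tool pointing down it reaches from about 0.2 to 0.875 m from the base axis. Payload 3.4 kg.
Tool frame: the origin (TCP) lies between the finger pads; the fingertips stand tcp_to_tips ahead of it and the grasp point (between the pads) lies 3 mm ahead of it (tcp_to_tips is the distance from the TCP to the fingertips, in m); z points along the fingers, y is the direction in which the jaws open and shut (so a half turn about z gives the same grasp; the last joint's range is limited). The gripper opens to 94 mm and grips with 3 to 60 N. Pads are 16 mm wide; open, the fingers measure 119 mm over their backs; the gripper's body (75 mm by 177 mm) begins 78 mm behind the grasp point.
Start: joints at [1.145, 0.276, 1.505, -0, 1.361, -0.121], TCP at [0.173, 0.549, 0.227] pointing down, gripper open.
Joint ranges: [-2.89, 2.89], [-0.75, 2.08], [0.22, 2.7], [-1.18, 4.32], [0.11, 2.71], [-2.7, 2.7]. Speed limits (rad/s): [2.57, 2.57, 3.14, 3.14, 3.14, 3.14].

INTERFACE

Orientations are given as a unit quaternion [w, x, y, z].
In Python, from rig import * gives the robot as it stands. The module is installed in compiled form; this text tells all that it offers.
- The arm moves only by the tool arm_command, never from a script. Its argument "steps" is text: rows parted by semicolons, each of 6 numbers parted by spaces: the shift along the tool's x, y, z in m, then the turn, a rotation vector about the tool's x, y, z in rad. A call has 1 to 12 rows; each row shifts and turns the pose as measured when the row begins, along the tool's axes as they then stand; what a row does not reach is not made up. A row lasts 1/8 s, in which the tool goes at most 62.5 mm and 10.7 degrees, less where a joint would pass 70% of its speed; a pose out of reach is approached as far as the arm can. A call is refused whole if a number of a shift passes 0.0625 or a number of a turn 0.188, either way. A call with a gripper value outside its range is refused whole. "claw" is the closure, from 0 (fully open) to 1 (shut), set as the call begins (left out, the last holds). The fingers move at their own pace and stop on an object; the grip force is fixed at half the most. Time passes only in rows, so rows that do not move let the fingers close. It gives the time, the measured TCP pose, the force and the opening at its end, in the units of the state.
- sense(): the state, without advancing time (a new reading comes with each control period).
- read_camera(name): name is "scene" or "top"; returns a dict with "frame" (384x512x3 uint8, red, green, blue), "fx", "fy", "cx", "cy" (pixels), "T" (4x4, takes a point from camera to world coordinates). Camera axes: x right, y up, looking along -z (the intrinsics and any distortion apply to the point x, -y, -z); pixel columns grow to the right and rows downward; lengths in m; the calibration is good to about 2 mm. A picture is of the moment at which its call begins. There is no depth.
- sign_off(): hands the job in, once; it reports no verdict.
The state is a dict: "clock": time; "joint_pos": joint angles; "joint_vel": joint speeds; "joint_efforts": joint torques, N m; "tool_pos": TCP position; "orientation": TCP orientation; "contact_force": force on the tool from outside, world axes, zero at the start; "ft_torque": the same for the moment, N m; "finger_gap": finger opening in m.
Only numpy, scipy, OpenCV 4.12 (cv2) and the standard library are available. Lean on these libraries where they do the work, as an engineer would, in place of code of your own. Each camera call takes 0.05 s, during which the arm holds its last target.

## Working session

There is one attempt and no reset: what is moved stays moved. The work goes in short steps, Python scripts to look and compute and a tool call to move; the robot and the scene stay as the last step left them, time stands still between calls to the robot, and variables do not carry over. Pictures are saved under pics/ and viewed, and the job is handed in when it is done.

Besides the shell and the picture viewer there is one more tool, called after "Request:" as name(argument=value, ...) on one line, values as JSON. arm_command: Moves the arm, as the interface text tells. Its arguments: {"type":"object","properties":{"steps":{"type":"string"},"claw":{"type":"number"}},"required":["steps"]}

```bash
mkdir -p pics; python3 - <<'E'
from rig import *
import cv2,pickle
s=sense(); print({k:s[k] for k in ("clock","tool_pos","orientation","contact_force","finger_gap")})
d={}
for n in ("scene","top"):
    c=read_camera(n); d[n]=c; print(n,{k:c[k] for k in c if k!="frame"})
    cv2.imwrite(f"pics/{n}0.png",cv2.resize(c["frame"][:,:,::-1],(768,576),interpolation=cv2.INTER_CUBIC))
pickle.dump(d,open("d0.pkl","wb"))
E
```

```text
{'clock': 0.0, 'tool_pos': array([0.1723291 , 0.54801062, 0.22662983]), 'orientation': array([-2.36640282e-04,  1.51816738e-01,  9.88408249e-01, -8.69084112e-04]), 'contact_force': array([ 0.05621395,  0.08464877, -0.08460081]), 'finger_gap': 0.09392718796088562}
scene {'fx': 481.6566446556865, 'fy': 481.6566446556865, 'cx': 247.82049692173516, 'cy': 191.6410271000168, 'T': array([[ 0.8070675 , -0.38214722,  0.45011726,  1.12276556],
       [ 0.59043515,  0.5154372 , -0.62105622, -0.91879824],
       [ 0.00532773,  0.76699935,  0.64162576,  0.99431601],
       [ 0.        ,  0.        ,  0.        ,  1.        ]])}
top {'fx': 403.9209780583555, 'fy': 403.9209780583555, 'cx': 251.20843891159072, 'cy': 186.1412250063769, 'T': array([[-0.01661657,  0.99446882, -0.10370946,  0.36122716],
       [-0.99973817, -0.01815684, -0.01392537, -0.03160848],
       [-0.01573138,  0.10345092,  0.99451015,  1.1646829 ],
       [ 0.        ,  0.        ,  0.        ,  1.        ]])}
```

View pics/scene0.png

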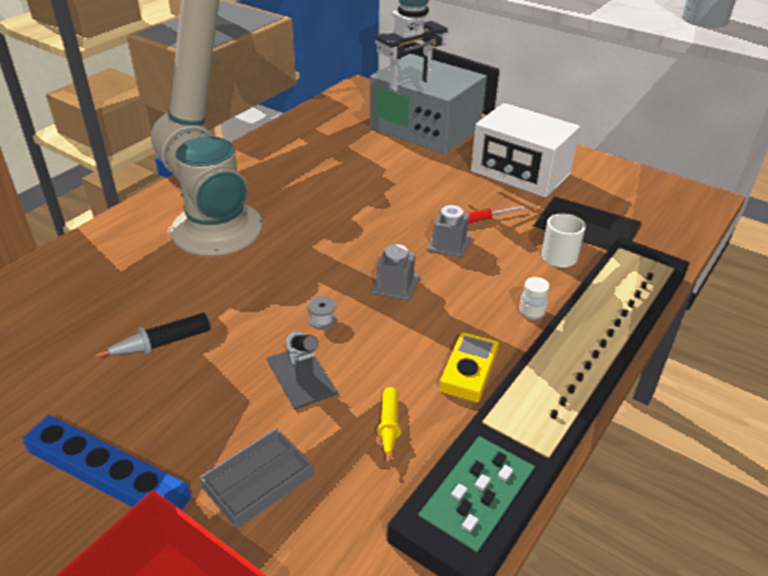

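View pics/top0.png

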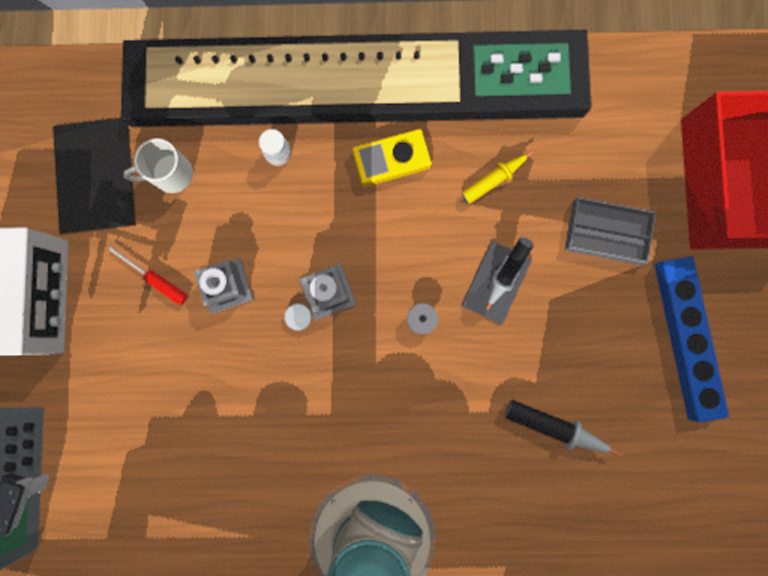

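The candidate irons in top0 are the black one in the rest (512,270), the larger black one lying on the bench (560,430), and a yellow one (495,180). The smaller black one in the rest fits the description. The candidate docks are at (213,283) and (325,288). I'll enlarge both to confirm.

```bash
python3 - <<'E'
import cv2,pickle,numpy as np
d=pickle.load(open("d0.pkl","rb"))
t=d["top"]["frame"][:,:,::-1]; s=d["scene"]["frame"][:,:,::-1]
R=lambda a,w,h:cv2.resize(a,(w,h),interpolation=cv2.INTER_CUBIC)
a=R(t[165:225,120:245],750,360)   # x6
b=R(t[150:225,300:365],325,375)   #x5
c=R(s[130:205,245:320],375,375)
e=R(s[210:275,170:235],325,325)
cv2.imwrite("pics/crA.png",a)
o=np.zeros((375,325+375,3),np.uint8); o[:,:325]=b; o[:,325:]=c
cv2.imwrite("pics/crB.png",o); cv2.imwrite("pics/crC.png",R(s[210:275,170:235],520,520))
E
```

```text
(no output)
```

View pics/crA.png

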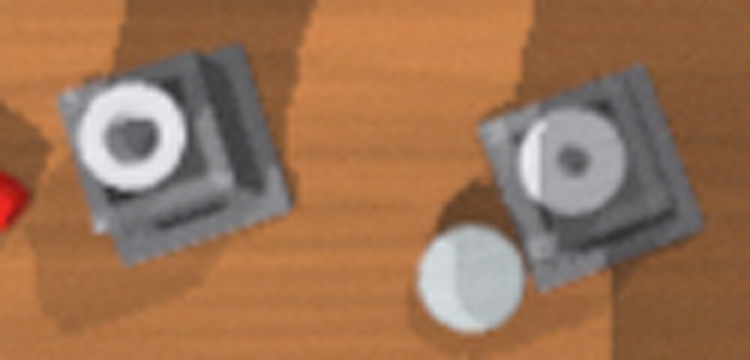

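View pics/crB.png

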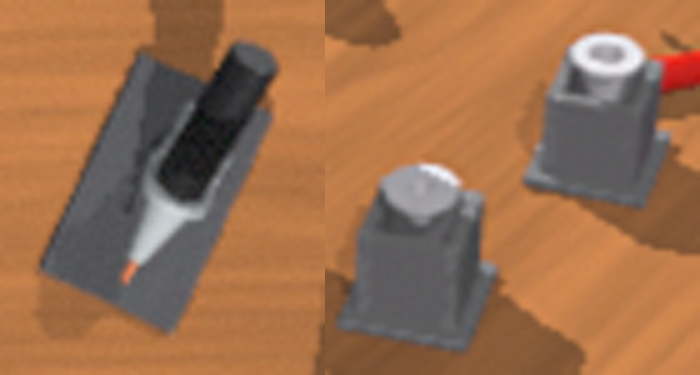

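View pics/crC.png

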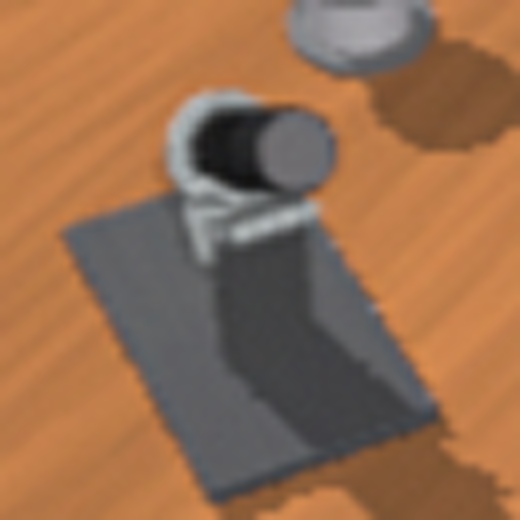

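The left dock at top0 (213,283) has the larger hole, so it is the wide cup. The right one's hole is clearly slimmer, and the flux tin stands beside it. The iron in the rest is black, the smaller of the two black ones, and has a collar. Next I'll measure.

```bash
cat > h.py <<'E'
import cv2,pickle,numpy as np
def ray(c,u,v):
    T=c["T"]; d=np.array([(u-c["cx"])/c["fx"],-(v-c["cy"])/c["fy"],-1.0])
    return T[:3,3],T[:3,:3]@d
def onz(c,u,v,z):
    o,d=ray(c,u,v); return o+d*(z-o[2])/d[2]
def proj(c,p):
    q=c["T"][:3,:3].T@(np.asarray(p)-c["T"][:3,3]); return np.array([c["cx"]+c["fx"]*q[0]/-q[2], c["cy"]-c["fy"]*q[1]/-q[2]])
def tri(cs,uvs):
    A=np.zeros((3,3));b=np.zeros(3);R=[]
    for c,(u,v) in zip(cs,uvs):
        o,d=ray(c,u,v); d=d/np.linalg.norm(d); P=np.eye(3)-np.outer(d,d); A+=P;b+=P@o;R.append((o,P))
    x=np.linalg.solve(A,b); return x,[np.linalg.norm(P@(x-o)) for o,P in R]
E
python3 - <<'E'
from h import *
from rig import *
import rig
print([n for n in dir(rig) if n[0]!='_'], sense().keys())
d=pickle.load(open("d0.pkl","rb")); t=d["top"]; s=d["scene"]
def blobs(c,x0,y0,x1,y1,lo,name,sat=60,hi=256):
    f=c["frame"][y0:y1,x0:x1]; hsv=cv2.cvtColor(f,cv2.COLOR_RGB2HSV)
    m=((hsv[...,2]>=lo)&(hsv[...,2]<hi)&(hsv[...,1]<sat)).astype(np.uint8)
    cs,_=cv2.findContours(m,cv2.RETR_EXTERNAL,cv2.CHAIN_APPROX_NONE)
    for k in cs:
        if len(k)>=8 and cv2.contourArea(k)>15:
            e=cv2.fitEllipse(cv2.convexHull(k)) if len(cv2.convexHull(k))>=5 else None
            print(name,lo,cv2.contourArea(k),e and (np.round(np.array(e[0])+[x0,y0],2),np.round(e[1],1)), cv2.boundingRect(k))
for lo in (150,170,190): blobs(t,125,170,165,205,lo,"cup top")
for lo in (150,170,190): blobs(s,285,130,320,170,lo,"cup scene")
for lo in (85,100,120,150): blobs(t,310,150,365,220,lo,"iron top",hi=(256))
for lo in (85,95,105): blobs(s,180,215,225,245,lo,"iron scene",hi=150)
g=t["frame"]; print(g[155:170:1,344:358].mean(2).astype(int))
E
```

```text
['IKError', 'read_camera', 'sense', 'sign_off', 'tcp_to_tips'] dict_keys(['clock', 'joint_pos', 'joint_vel', 'joint_efforts', 'tool_pos', 'orientation', 'contact_force', 'ft_torque', 'finger_gap'])
cup top 150 235.0 (array([141.27, 187.23]), array([17.6, 18.4])) (7, 9, 19, 18)
cup top 170 219.5 (array([141.34, 187.18]), array([17.1, 17.6])) (8, 9, 18, 17)
cup top 190 210.5 (array([141.49, 187.27]), array([16.9, 17.2])) (8, 9, 18, 17)
cup scene 150 89.0 (array([300.81, 140.78]), array([ 8.5, 15. ])) (8, 7, 16, 9)
cup scene 170 81.0 (array([301. , 140.5]), array([ 7.9, 14.4])) (9, 7, 15, 8)
cup scene 190 76.5 (array([301.05, 140.42]), array([ 7.8, 14.2])) (9, 7, 15, 8)
iron top 85 859.5 (array([331.59, 186.8 ]), array([31.4, 83.5])) (0, 11, 44, 55)
iron top 85 17.0 (array([350.74, 161.28]), array([3.4, 8.6])) (37, 9, 8, 6)
iron top 100 265.5 (array([335.1 , 192.96]), array([17.5, 46.6])) (14, 31, 23, 34)
iron top 100 20.5 (array([319.41, 186.29]), array([ 5.2, 15.8])) (4, 31, 12, 12)
iron top 120 90.0 (array([334.56, 189.4 ]), array([13. , 29.1])) (16, 35, 18, 18)
iron top 150 70.5 (ar
[... 902 characters left out ...]
4 108  99 108 112 111 117 124 122 126 125 124 126]
 [123 108  73  87  88  88  94 100 112 118 124 127 127 129]
 [120  78  49  81  91  92  90  90  92 100 118 131 129 131]
 [100  41  37  65  86  92  93  90  90  91 103 122 127 126]
 [ 57  28  33  47  70  91  90  90  90  88  95 113 130 128]
 [ 32  30  35  38  43  62  80  89  94  87  86 101 127 131]
 [ 31  32  40  39  42  49  54  78  88  75  73  98 132 134]
 [ 27  37  37  40  45  52  58  58  52  48  66 120 135 137]
 [ 31  36  42  45  50  54  60  53  47  52 101 138 139 138]
 [ 38  34  41  47  50  54  54  50  44  84 127 139 138 137]
 [ 39  41  41  53  56  57  51  43  50  97 138 135 136 136]
 [ 40  44  49  57  59  55  48  46  65 100 127 137 136 134]]
```

```bash
python3 - <<'E'
from h import *
from rig import tcp_to_tips
print("tips",tcp_to_tips)
d=pickle.load(open("d0.pkl","rb")); t=d["top"]; s=d["scene"]
for z in (.092,.0905,.089): print("cup",z,onz(t,141.4,187.3,z),onz(s,301,140.5,z))
print("cup tri",tri([t,s],[(141.4,187.3),(301,140.5)]))
ze=.08+.095*np.sin(np.radians(40)); print(ze)
print("end",onz(t,350.6,161.3,ze),onz(s,206.8,228.3,ze),tri([t,s],[(350.6,161.3),(206.8,228.3)]))
hsv=cv2.cvtColor(t["frame"],cv2.COLOR_RGB2HSV)[195:212,318:340]
print(hsv[...,1]); 
# handle black mask in top, and foot plate
f=t["frame"]; m=(f.max(2)<75).astype(np.uint8); m[:150]=0;m[195:]=0;m[:,:320]=0;m[:,365:]=0
n,l,st,ce=cv2.connectedComponentsWithStats(m); print(st[1:],ce[1:])
E
```

```text
tips 0.022
cup 0.092 [0.4753405  0.27785462 0.092     ] [0.47523777 0.27597109 0.092     ]
cup 0.0905 [0.47550007 0.27828736 0.0905    ] [0.47416132 0.27795726 0.0905    ]
cup 0.089 [0.47565964 0.27872011 0.089     ] [0.47308488 0.27994343 0.089     ]
cup tri (array([0.4749585 , 0.27769747, 0.09112584]), [np.float64(0.000605976211737926), np.float64(0.0006059762117382111)])
0.14106482292022124
end [ 0.5271293  -0.2722302   0.14106482] [ 0.52616329 -0.27130793  0.14106482] (array([ 0.52691836, -0.27203452,  0.14207468]), [np.float64(6.299898766265184e-05), np.float64(6.299898766264581e-05)])
[[ 14  12  14  11  15  14  11  12   9  12  12   8  10  10  12  12  11  11
   11  10  21  10]
 [ 12  14  18  12  14   9  14  12   8   8  12   8  11  11  11  10   9   7
   10  18  13  10]
 [  9   6  14   9  17  20   9   6  12  10  10  10  13  11  12   9   9   8
   13  10  13  13]
 [  6   9  12  14  11   9  14   9  15  11  12  12  12  13   9  11  15  10
   10  15  13  15]
 [ 12   3  12  14  17   6   6  14  12  10  10  12  13   9   9  10  13  10
   15  13  13  16]
 [ 14  12   3  12   6  12   6   7  15
[... 537 characters left out ...]
8   0   8  91 104  13  15  15  13  10   5   5  15  10   8
    8  10  15  84]
 [ 17  20  12  11  11   8  13   8  13  11  15   8   8   8   5  10   8  10
   15  20  50 144]
 [ 51  17  14  14  12  14  10   8  13  13  15   8  12   8  10  10   8  11
   13  13  78 160]
 [122  89  47  12  14  11  10  10  10  10  13   8   8   8   3  13  13  13
   16  26 127 161]
 [156 155 126  84  46  11   8   8  10  13  15  13   8  10  11  10  18  10
    8  77 158 157]
 [152 154 155 152 126  85  38   5  10  13  10  12  13  13  10   8   8  15
   32 118 157 162]]
[[327 160  27  30 437]
 [326 185   2   3   5]
 [325 189   2   4   6]] [[339.10526316 174.11899314]
 [326.6        185.8       ]
 [325.5        190.5       ]]
```

```bash
python3 - <<'E'
from h import *
d=pickle.load(open("d0.pkl","rb")); t=d["top"]; s=d["scene"]
E=np.array([.5267,-.2720,.1415]); B=onz(t,324.5,206.4,.08-.064*np.sin(np.radians(40)))
v=(E-B)[:2]; print("tip",B,"len",np.linalg.norm(v),"exp",.159*np.cos(np.radians(40)),"yaw",np.degrees(np.arctan2(v[1],v[0])))
# foot plate: min area rect of grey top incl. iron
f=t["frame"]; hsv=cv2.cvtColor(f,cv2.COLOR_RGB2HSV)
m=(hsv[...,1]<50).astype(np.uint8); m[:145]=0;m[225:]=0;m[:,:303]=0;m[:,365:]=0
P=[onz(t,x,y,.008)[:2] for y,x in zip(*np.nonzero(m))]; 
cs,_=cv2.findContours(m,cv2.RETR_EXTERNAL,cv2.CHAIN_APPROX_NONE); k=max(cs,key=cv2.contourArea)
# long left edge of plate: fit line to leftmost contour points between rows
L=np.array([p[0] for p in k]); 
for lo,hi in ((165,190),(167,195)):
    Q=[]
    for r in range(lo,hi):
        x=L[L[:,1]==r][:,0].min(); Q.append(onz(t,x,r,.008)[:2])
    l=cv2.fitLine(np.array(Q,np.float32),cv2.DIST_HUBER,0,.01,.01).ravel(); print("edge yaw",np.degrees(np.arctan2(l[1],l[0])))
# handle edges
print("base->iron yaw",np.degrees(np.arctan2(-.25,.49)))
# reprojection check of points along axis
yw=np.arctan2(v[1],v[0]); a=np.array([np.cos(yw)*np.cos(.698),np.sin(yw)*np.cos(.698),np.sin(.698)])
O=E-.095*a; print("origin",O,"a",a); 
for z in (-.064,0.003,.05,.095): print(z,proj(t,O+z*a),proj(s,O+z*a))
E
```

```text
tip [ 0.41829177 -0.21865526  0.03886159] len 0.12082220392372793 exp 0.12180106645591751 yaw -26.200544151777986
edge yaw -26.849905
edge yaw -27.366455
base->iron yaw -27.03086025984298
origin [ 0.46139581 -0.23986558  0.08044476] a [ 0.68741253 -0.33825701  0.64268672]
-0.064 [324.38007784 206.71436061] [191.12425336 227.56312132]
0.003 [334.87406909 188.56344309] [197.28669145 227.89999262]
0.05 [342.69006164 175.04452235] [201.9743185  228.15624299]
0.095 [350.55566922 161.43978503] [206.77858908 228.4188697 ]
```

The iron's axis has a yaw of about -26.7° with its origin near (0.461,-0.240,0.080). The cup mouth is at (0.475,0.278,0.091). First I'll move high above the handle.

Request:
arm_command(steps="-0.04 -0.048 0.002 0 0 0;-0.04 -0.048 0.002 0 0 0;-0.04 -0.048 0.002 0 0 0;-0.04 -0.048 0 0 0 0;-0.04 -0.048 0 0 0 0;-0.04 -0.048 0 0 0 0;-0.04 -0.048 0 0 0 0;-0.04 -0.048 0 0 0 0;-0.04 -0.048 0 0 0 0;-0.04 -0.048 0 0 0 0;-0.04 -0.048 0 0 0 0;-0.04 -0.048 0 0 0 0", claw=0)

```text
clock: 1.6
tool_pos: [0.4584, -0.1448, 0.2192]
orientation: [0.002, 0.148, 0.989, -0.0]
contact_force: [0.6, 0.5, 0.6]
finger_gap: 0.0937
```

```bash
cat > plan.py <<'E'
import numpy as np, sys
from scipy.spatial.transform import Rotation as R
from rig import sense
def cur():
    s=sense(); q=s["orientation"]; return np.array(s["tool_pos"]),R.from_quat([q[1],q[2],q[3],q[0]]),s
def Rtool(yawh,down):  # tool x = 'back', tool z pitch 'down' deg below level along yaw h
    h=np.array([np.cos(yawh),np.sin(yawh),0]); up=np.array([0,0,1.]); d=np.radians(down)
    z=h*np.cos(d)-up*np.sin(d); y=np.cross(up,h); x=np.cross(y,z)
    return R.from_matrix(np.column_stack([x,y,z]))
def rows(pt,Rt,N):
    p,Rc,s=cur(); rv=(Rc.inv()*Rt).as_rotvec(); out=[]
    print("t",s["clock"],"pos",p.round(4),"dpos",(pt-p).round(4),"rot",rv.round(3),"F",s["contact_force"].round(1),"gap",s["finger_gap"], "j",np.round(s["joint_pos"],2))
    for i in range(N):
        Ri=Rc*R.from_rotvec(rv*i/N)
        out.append(" ".join(f"{v:.4f}" for v in list(Ri.inv().apply((pt-p)/N))+list(rv/N)))
    print(";".join(out))
YH=np.radians(-26.7)
a=np.array([np.cos(YH)*np.cos(.698),np.sin(YH)*np.cos(.698),np.sin(.698)])
END=np.array([.5267,-.2718,.1413]); O=END-.095*a
CUP=np.array([.4750,.2780,.0908])
E
python3 - <<'E'
from plan import *
G=O+.06*a; print(G)
Rt=Rtool(YH,90); rows(np.array([G[0],G[1],.24]),Rt,6)
E
```

```text
[ 0.50274468 -0.25975173  0.11880596]
t 1.6 pos [ 0.4584 -0.1448  0.2192] dpos [ 0.0443 -0.115   0.0208] rot [0.    0.003 0.169] F [0.6 0.5 0.6] gap 0.09373967890418843 j [-0.45  0.14  1.71  0.    1.29 -1.73]
-0.0127 -0.0162 -0.0034 0.0001 0.0005 0.0282;-0.0131 -0.0158 -0.0034 0.0001 0.0005 0.0282;-0.0136 -0.0154 -0.0034 0.0001 0.0005 0.0282;-0.0140 -0.0150 -0.0035 0.0001 0.0005 0.0282;-0.0144 -0.0146 -0.0035 0.0001 0.0005 0.0282;-0.0148 -0.0142 -0.0035 0.0001 0.0005 0.0282
```

Request:
arm_command(steps="-0.013 -0.016 0 0 0 0.028;-0.013 -0.016 0 0 0 0.028;-0.0135 -0.0155 0 0 0 0.028;-0.014 -0.015 0 0 0 0.028;-0.0145 -0.0145 0 0 0 0.028;-0.015 -0.014 0 0 0 0.028;0 0 0 0 0 0")

```text
clock: 2.48
tool_pos: [0.5053, -0.2664, 0.2181]
orientation: [0.0, 0.236, 0.972, 0.001]
contact_force: [0.1, -0.7, 0.6]
finger_gap: 0.0942
```

```bash
python3 - <<'E'
from plan import *
from rig import read_camera
import cv2
G=O+.06*a
rows(np.array([G[0],G[1],G[2]+.003]),Rtool(YH,90),3)
o=[cv2.resize(read_camera(n)["frame"][:,:,::-1][y:y+120,x:x+120],(400,400),interpolation=cv2.INTER_CUBIC) for n,x,y in (("scene",140,160),("top",290,120))]
cv2.imwrite("pics/p1.png",np.hstack(o))
E
```

```text
t 2.475 pos [ 0.5053 -0.2664  0.2181] dpos [-0.0025  0.0066 -0.0963] rot [ 0.002  0.    -0.011] F [ 0.1 -0.7  0.6] gap 0.09415147946571006 j [-0.61  0.28  1.53  0.    1.34 -1.7 ]
0.0018 0.0015 0.0321 0.0006 0.0001 -0.0036;0.0018 0.0015 0.0321 0.0006 0.0001 -0.0036;0.0017 0.0016 0.0321 0.0006 0.0001 -0.0036
```

View pics/p1.png

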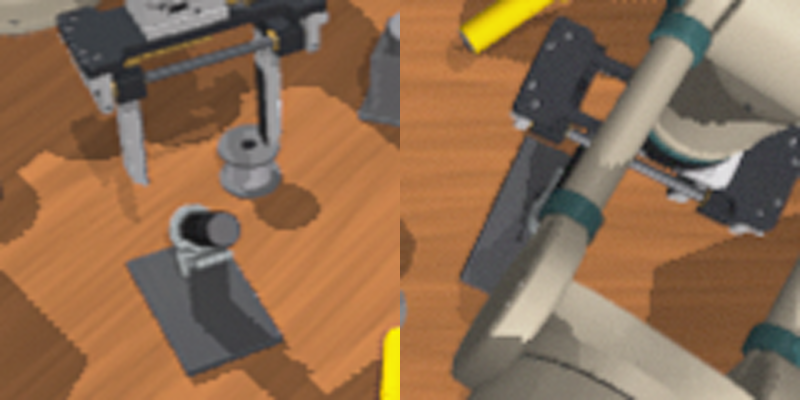

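The scene crop shows the fingers straddling the handle, whose end cap is at (225,230). The spool is clear of the path. I'll correct the xy position, then descend.

Request:
arm_command(steps="0.005 0.005 0 0.002 0 -0.011;0 0 0.03 0 0 0;0 0 0.03 0 0 0;0 0 0 0 0 0")

```text
clock: 3.08
tool_pos: [0.5012, -0.2538, 0.1583]
orientation: [0.0, 0.228, 0.974, 0.001]
contact_force: [0.6, -0.0, 0.0]
finger_gap: 0.0941
```

```bash
python3 - <<'E'
from plan import *
G=O+.06*a
rows(np.array([G[0],G[1],G[2]+.003]),Rtool(YH,90),2)
E
```

```text
t 3.075 pos [ 0.5012 -0.2538  0.1583] dpos [ 0.0016 -0.006  -0.0365] rot [ 0.001 -0.     0.006] F [ 0.6 -0.   0. ] gap 0.09413429503735196 j [-0.59  0.3   1.64  0.    1.19 -1.7 ]
-0.0021 -0.0024 0.0183 0.0006 -0.0001 0.0028;-0.0021 -0.0023 0.0183 0.0006 -0.0001 0.0028
```

Request:
arm_command(steps="-0.004 -0.004 0.015 0 0 0.003;0 0 0.01 0 0 0;0 0 0 0 0 0")

```text
clock: 3.45
tool_pos: [0.5042, -0.2594, 0.1344]
orientation: [0.002, 0.229, 0.973, -0.0]
contact_force: [0.4, 0.5, 0.7]
finger_gap: 0.0941
```

```bash
python3 - <<'E'
from plan import *
G=O+.06*a
rows(np.array([G[0],G[1],G[2]+.003]),Rtool(YH,90),1)
E
```

```text
t 3.45 pos [ 0.5042 -0.2594  0.1344] dpos [-0.0015 -0.0003 -0.0126] rot [0.001 0.004 0.004] F [0.4 0.5 0.7] gap 0.09408760021434029 j [-0.6   0.33  1.67  0.    1.14 -1.71]
0.0012 -0.0009 0.0125 0.0008 0.0037 0.0036
```

Request:
arm_command(steps="0.001 -0.001 0.012 0 0.003 0.003;0 0 0 0 0 0")

```text
clock: 3.7
tool_pos: [0.5031, -0.2602, 0.1221]
orientation: [0.001, 0.231, 0.973, 0.0]
contact_force: [-0.1, 0.3, -0.2]
finger_gap: 0.0938
```

Request:
arm_command(steps="0 0 0 0 0 0;0 0 0 0 0 0;0 0 0 0 0 0;0 0 0 0 0 0;0 0 0 0 0 0;0 0 0 0 0 0", claw=1)

```text
clock: 4.45
tool_pos: [0.5037, -0.2606, 0.1229]
orientation: [0.002, 0.231, 0.973, -0.0]
contact_force: [0.5, -0.5, -0.4]
finger_gap: 0.0375
```

```bash
python3 - <<'E'
from plan import *
from rig import read_camera
import cv2
G=O+.06*a
rows(np.array([G[0],G[1],.122]),Rtool(YH,90),1)
E
```

```text
t 4.45 pos [ 0.5037 -0.2606  0.1229] dpos [-0.0009  0.0008 -0.0009] rot [0.    0.003 0.   ] F [ 0.5 -0.5 -0.4] gap 0.037452676498941025 j [-0.6   0.34  1.69  0.    1.11 -1.71]
0.0012 0.0003 0.0009 0.0005 0.0033 0.0002
```

Still closing: the gap is 37 mm and the handle is 28 mm.

Request:
arm_command(steps="0 0 0 0 0 0;0 0 0 0 0 0;0 0 0 0 0 0;0 0 0 0 0 0")

```text
clock: 4.95
tool_pos: [0.5034, -0.2613, 0.123]
orientation: [0.002, 0.231, 0.973, -0.001]
contact_force: [-0.6, 0.3, -0.1]
finger_gap: 0.0274
```

Request:
arm_command(steps="0 0 -0.01 0 0 0;0 0 -0.01 0 0 0;0 0 -0.015 0 0 0;0 0 -0.02 0 0 0;0 0 0 0 0 0")

```text
clock: 5.58
tool_pos: [0.5035, -0.2605, 0.1816]
orientation: [0.002, 0.231, 0.973, -0.0]
contact_force: [0.0, -0.3, -1.3]
finger_gap: 0.0273
```

```bash
python3 - <<'E'
from plan import *
from rig import read_camera
import cv2
G=O+.06*a
rows(np.array([G[0],G[1],.22]),Rtool(YH,90),1)
o=[cv2.resize(read_camera(n)["frame"][:,:,::-1][y:y+120,x:x+120],(400,400),interpolation=cv2.INTER_CUBIC) for n,x,y in (("scene",140,160),("top",290,120))]
cv2.imwrite("pics/p2.png",np.hstack(o))
E
```

```text
t 5.575 pos [ 0.5035 -0.2605  0.1816] dpos [-0.0007  0.0007  0.0384] rot [0.    0.003 0.001] F [ 0.  -0.3 -1.3] gap 0.02731657313842694 j [-0.6   0.29  1.6   0.    1.25 -1.71]
0.0009 0.0003 -0.0384 0.0003 0.0030 0.0006
```

View pics/p2.png

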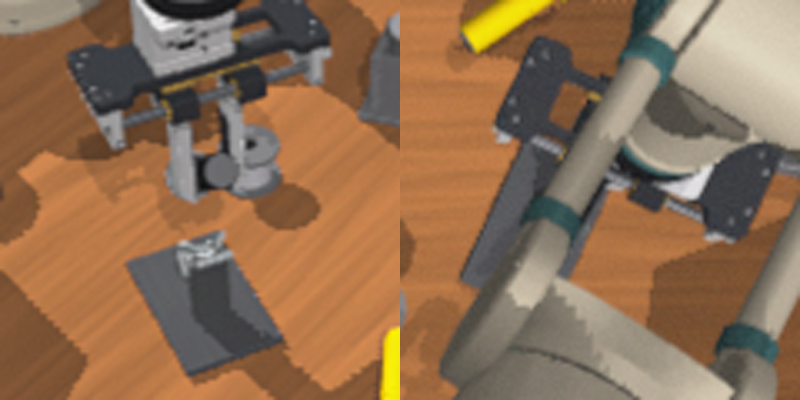

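Gripped: the gap is 27 mm, and the scene crop shows the end cap between the fingers at (218,170) with the rest empty at (205,255). Now I'll raise it.

Request:
arm_command(steps="0 0 -0.02 0 0 0;0 0 -0.025 0 0 0;0 0 -0.025 0 0 0;0 0 -0.025 0 0 0;0 0 -0.02 0 0 0;0 0 0 0 0 0")

```text
clock: 6.42
tool_pos: [0.5007, -0.2585, 0.2925]
orientation: [-0.005, 0.231, 0.973, 0.002]
contact_force: [-0.2, -0.4, -2.0]
finger_gap: 0.0275
```

```bash
python3 - <<'E'
from plan import *
YC=np.arctan2(CUP[1],CUP[0]); Rt=Rtool(YC,40)
P=CUP+[0,0,.06+.16]-.003*Rt.as_matrix()[:,2]
print(P); rows(P,Rt,24)
E
```

```text
[0.47301659 0.27683918 0.31272836]
t 6.425 pos [ 0.5007 -0.2585  0.2925] dpos [-0.0277  0.5353  0.0202] rot [-0.426 -0.806 -0.933] F [-0.2 -0.4 -2. ] gap 0.027490595399589157 j [-0.6   0.24  1.4   0.    1.51 -1.71]
0.0111 0.0194 -0.0007 -0.0178 -0.0336 -0.0389;0.0103 0.0198 -0.0007 -0.0178 -0.0336 -0.0389;0.0095 0.0202 -0.0007 -0.0178 -0.0336 -0.0389;0.0086 0.0206 -0.0006 -0.0178 -0.0336 -0.0389;0.0078 0.0209 -0.0005 -0.0178 -0.0336 -0.0389;0.0070 0.0212 -0.0004 -0.0178 -0.0336 -0.0389;0.0061 0.0215 -0.0002 -0.0178 -0.0336 -0.0389;0.0053 0.0217 -0.0000 -0.0178 -0.0336 -0.0389;0.0045 0.0219 0.0002 -0.0178 -0.0336 -0.0389;0.0036 0.0221 0.0004 -0.0178 -0.0336 -0.0389;0.0028 0.0222 0.0007 -0.0178 -0.0336 -0.0389;0.0019 0.0222 0.0010 -0.0178 -0.0336 -0.0389;0.0011 0.0223 0.0014 -0.0178 -0.0336 -0.0389;0.0003 0.0223 0.0018 -0.0178 -0.0336 -0.0389;-0.0005 0.0222 0.0022 -0.0178 -0.0336 -0.0389;-0.0013 0.0222 0.0026 -0.0178 -0.0336 -0.0389;-0.0020 0.0220 0.0030 -0.0178 -0.0336 -0.0389;-0.0028 0.0219 0.0035 -0.0178 -0.0336 -0.0389;-0.0035 0.0217 0.0040 -0.0178 -0.0336 -0.0389;-0.0042 0.0215 0.0045 -0.0178 -0.0336 -0.0389;-0.0049 0.0212 0.0050 -0.0178 -0.0336 -0.0389;-0.0055 0.0209 0.0056 -0.0178 -0.0336 -0.0389;-0.0061 0.0206 0.0062 -0.0178 -0.0336 -0.0389;-0.0067 0.0202 0.0067 -0.0178 -0.0336 -0.0389
```

Request:
arm_command(steps="0.011 0.0195 -0.001 -0.018 -0.034 -0.039;0.010 0.02 -0.001 -0.018 -0.034 -0.039;0.0095 0.02 -0.001 -0.018 -0.034 -0.039;0.0085 0.0205 -0.001 -0.018 -0.034 -0.039;0.008 0.021 0 -0.018 -0.034 -0.039;0.007 0.021 0 -0.018 -0.034 -0.039;0.006 0.0215 0 -0.018 -0.034 -0.039;0.0055 0.0215 0 -0.018 -0.034 -0.039;0.0045 0.022 0 -0.018 -0.034 -0.039;0.0035 0.022 0 -0.018 -0.034 -0.039;0.003 0.022 0.001 -0.018 -0.034 -0.039;0.002 0.022 0.001 -0.018 -0.034 -0.039")

```text
clock: 7.92
tool_pos: [0.4731, 0.0192, 0.2818]
orientation: [0.204, -0.008, 0.976, 0.069]
contact_force: [-0.3, -0.3, -1.9]
finger_gap: 0.0273
```

```bash
python3 - <<'E'
from plan import *
YC=np.arctan2(CUP[1],CUP[0]); Rt=Rtool(YC,40)
P=CUP+[0,0,.06+.16]-.003*Rt.as_matrix()[:,2]
rows(P,Rt,12)
E
```

```text
t 7.925 pos [0.4731 0.0192 0.2818] dpos [-1.000e-04  2.576e-01  3.090e-02] rot [-0.189 -0.416 -0.469] F [-0.3 -0.3 -1.9] gap 0.027280955635583404 j [-0.31 -0.13  1.9   0.3   1.03 -2.01]
-0.0008 0.0216 0.0006 -0.0157 -0.0346 -0.0391;-0.0016 0.0215 0.0010 -0.0157 -0.0346 -0.0391;-0.0024 0.0214 0.0014 -0.0157 -0.0346 -0.0391;-0.0031 0.0213 0.0018 -0.0157 -0.0346 -0.0391;-0.0039 0.0211 0.0023 -0.0157 -0.0346 -0.0391;-0.0046 0.0209 0.0028 -0.0157 -0.0346 -0.0391;-0.0053 0.0207 0.0033 -0.0157 -0.0346 -0.0391;-0.0060 0.0204 0.0038 -0.0157 -0.0346 -0.0391;-0.0067 0.0201 0.0043 -0.0157 -0.0346 -0.0391;-0.0073 0.0198 0.0049 -0.0157 -0.0346 -0.0391;-0.0079 0.0194 0.0055 -0.0157 -0.0346 -0.0391;-0.0084 0.0190 0.0061 -0.0157 -0.0346 -0.0391
```

Request:
arm_command(steps="-0.001 0.0215 0.0005 -0.016 -0.035 -0.039;-0.0015 0.0215 0.001 -0.016 -0.035 -0.039;-0.0025 0.0215 0.0015 -0.016 -0.035 -0.039;-0.003 0.0215 0.002 -0.016 -0.035 -0.039;-0.004 0.021 0.0025 -0.016 -0.035 -0.039;-0.0045 0.021 0.003 -0.016 -0.035 -0.039;-0.0055 0.0205 0.0035 -0.016 -0.035 -0.039;-0.006 0.0205 0.004 -0.016 -0.035 -0.039;-0.0065 0.02 0.0045 -0.016 -0.035 -0.039;-0.0075 0.02 0.005 -0.016 -0.035 -0.039;-0.008 0.0195 0.0055 -0.016 -0.035 -0.039;-0.0085 0.019 0.006 -0.016 -0.035 -0.039")

```text
clock: 9.43
tool_pos: [0.452, 0.2842, 0.2837]
orientation: [0.392, -0.244, 0.879, 0.117]
contact_force: [0.4, -0.9, -2.1]
finger_gap: 0.0275
```

```bash
python3 - <<'E'
from plan import *
from rig import read_camera
import cv2,pickle
YC=np.arctan2(CUP[1],CUP[0]); Rt=Rtool(YC,40)
P=CUP+[0,0,.06+.16]-.003*Rt.as_matrix()[:,2]
rows(P,Rt,1)
d={n:read_camera(n) for n in ("scene","top")}; pickle.dump(d,open("d3.pkl","wb"))
o=[cv2.resize(d[n]["frame"][:,:,::-1][y:y+130,x:x+130],(400,400),interpolation=cv2.INTER_CUBIC) for n,x,y in (("scene",240,50),("top",80,120))]
cv2.imwrite("pics/p3.png",np.hstack(o))
E
```

```text
t 9.425 pos [0.452  0.2842 0.2837] dpos [ 0.021  -0.0074  0.029 ] rot [ 0.023 -0.029  0.001] F [ 0.4 -0.9 -2.1] gap 0.027460992501982424 j [ 0.29 -0.18  2.17  0.57  0.38 -2.27]
-0.0313 -0.0168 -0.0089 0.0233 -0.0290 0.0006
```

View pics/p3.png

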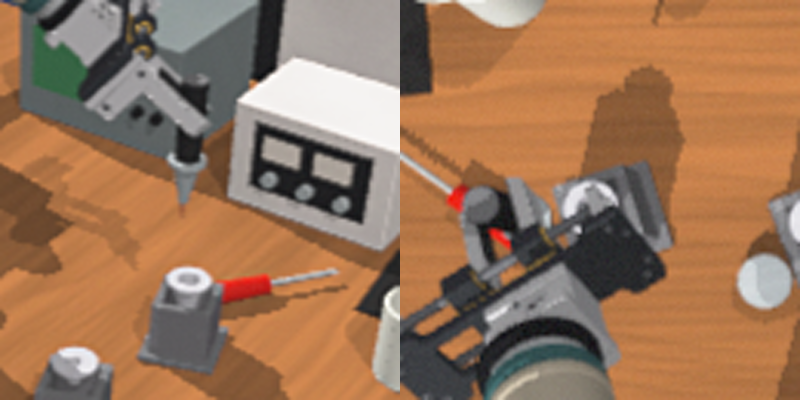

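The iron is nose down near the cup. The scene crop shows the bit at (182,212) and the cup mouth at (190,280). I'll correct the pose with a yaw that keeps the wrist joints mid-range.

```bash
python3 - <<'E'
from plan import *
Rt=Rtool(.405,40)
P=CUP+[0,0,.06+.13]-.003*Rt.as_matrix()[:,2]
rows(P,Rt,3)
E
```

```text
t 9.525 pos [0.4511 0.2846 0.2828] dpos [ 0.0218 -0.0075 -0.0001] rot [ 0.119 -0.033  0.082] F [-0.1 -1.1 -3.3] gap 0.027195472058189597 j [ 0.29 -0.17  2.17  0.57  0.38 -2.27]
-0.0033 -0.0059 0.0036 0.0397 -0.0108 0.0272;-0.0034 -0.0057 0.0039 0.0397 -0.0108 0.0272;-0.0035 -0.0054 0.0041 0.0397 -0.0108 0.0272
```

Request:
arm_command(steps="-0.0035 -0.006 0.0035 0.04 -0.011 0.027;-0.0035 -0.0055 0.004 0.04 -0.011 0.027;-0.0035 -0.0055 0.004 0.04 -0.011 0.027;0 0 0 0 0 0")

```text
clock: 10.02
tool_pos: [0.4693, 0.2738, 0.2759]
orientation: [0.408, -0.182, 0.891, 0.083]
contact_force: [-0.5, 0.0, -1.5]
finger_gap: 0.0275
```

```bash
python3 - <<'E'
from plan import *
Rt=Rtool(.405,40)
P=CUP+[0,0,.06+.13]-.003*Rt.as_matrix()[:,2]
rows(P,Rt,1)
E
```

```text
t 10.025 pos [0.4693 0.2738 0.2759] dpos [0.0036 0.0033 0.0069] rot [-0.002 -0.014 -0.001] F [-0.5  0.  -1.5] gap 0.02753179697978743 j [ 0.4  -0.14  2.18  0.01  0.25 -1.59]
-0.0082 0.0016 -0.0010 -0.0024 -0.0143 -0.0005
```

Request:
arm_command(steps="-0.008 0.0015 -0.001 -0.002 -0.014 0;0 0 0 0 0 0")

```text
clock: 10.28
tool_pos: [0.4726, 0.2763, 0.282]
orientation: [0.413, -0.182, 0.888, 0.085]
contact_force: [0.3, -0.1, -2.7]
finger_gap: 0.0273
```

```bash
python3 - <<'E'
from plan import *
from h import *
from rig import read_camera
Rt=Rtool(.405,40)
P=CUP+[0,0,.06+.13]-.003*Rt.as_matrix()[:,2]
rows(P,Rt,1)
p,Rc,s=cur()
d={n:read_camera(n) for n in ("scene","top")}; pickle.dump(d,open("d4.pkl","wb"))
# expected iron
u=Rc.as_matrix(); ax=-u[:,2]*np.cos(np.radians(50))-u[:,0]*np.sin(np.radians(50)); print("exp axis",ax)
g=p+.003*u[:,2]; 
for z in (-.064,0,.003,.095): print(z,(g+(z-.06)*ax).round(4),proj(d["scene"],g+(z-.06)*ax).round(1),proj(d["top"],g+(z-.06)*ax).round(1))
o=[cv2.resize(d[n]["frame"][:,:,::-1][y:y+80,x:x+80],(400,400),interpolation=cv2.INTER_CUBIC) for n,x,y in (("scene",265,70),("top",95,150))]
cv2.imwrite("pics/p4.png",np.hstack(o))
E
```

```text
t 10.275 pos [0.4726 0.2763 0.282 ] dpos [0.0002 0.0008 0.0007] rot [-0.001 -0.002 -0.001] F [ 0.3 -0.1 -2.7] gap 0.027341491907358576 j [ 0.4  -0.14  2.17  0.02  0.24 -1.59]
-0.0009 0.0007 -0.0000 -0.0006 -0.0019 -0.0014
exp axis [2.04739770e-03 1.07982088e-04 9.99997898e-01]
-0.064 [0.4745 0.2772 0.1561] [302.5 123.9] [134.4 185.1]
0 [0.4746 0.2772 0.2201] [304.1 106.6] [126.2 182.1]
0.003 [0.4746 0.2772 0.2231] [304.2 105.8] [125.8 182. ]
0.095 [0.4748 0.2772 0.3151] [306.7  79.2] [111.8 177. ]
```

View pics/p4.png

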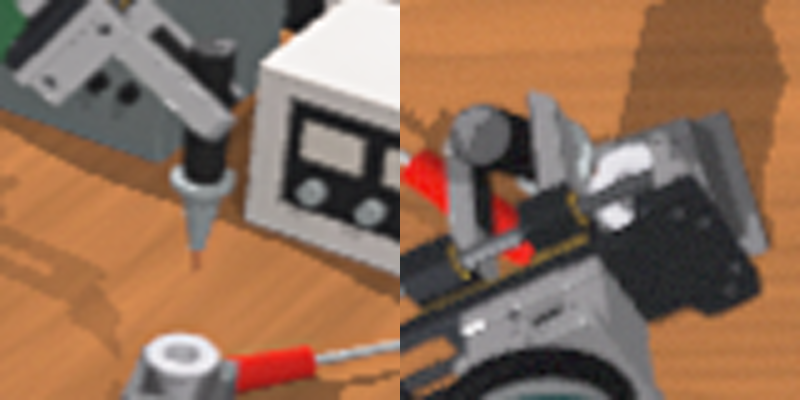

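```bash
python3 - <<'E'
from h import *
d=pickle.load(open("d4.pkl","rb"))
f=d["top"]["frame"]; print(f[168:186,101:121].mean(2).astype(int))
f=d["scene"]["frame"]; print(f[74:86,298:316].mean(2).astype(int))
h=cv2.cvtColor(f,cv2.COLOR_RGB2HSV); 
for r in range(100,126):
    sat=h[r,292:318,1]; g=np.nonzero(sat<70)[0]+292; print(r,g.min() if len(g) else '',g.max() if len(g) else '', f[r,292:318].mean(1).astype(int).tolist() if r%3==0 else '')
E
```

```text
[[132 136 136 136 135 134 137 134 133 129 133 132 134 134 134 134 133 131
  133 133]
 [133 134 135 131 137 133 133 131 134 133 135 133 135 131 134 132 135 133
  128 126]
 [133 133 134 131 133 132 133 131 128 125 122 121 122 125 126 136 132 132
  129 123]
 [133 130 119 125 134 131 120 123 124 119 109 104  96 101  99 115 127 130
  128 121]
 [133 124  97 107 124 122 108 117 139 136 137 127  94  80  53  61  97 112
  118 125]
 [135 121  94  98 103 122 138 138 139 140 133 120  97  93  78  48  25  37
   65  95]
 [118  97 100  95 112 132 137 136 135 125 118  97  97  97  89  72  32  29
   22  50]
 [ 96  98  97 101 110 129 137 136 128  96  95  97  98  99  97  84  33  23
   25  40]
 [ 97  93  98  99  95 109 138 137 128  97  96  95  97  98  95  87  38  28
   28  34]
 [ 96  94 102 109  96 107 129 131 115  99  97  97  97  97  97  83  34  21
   28  27]
 [ 95  95 107 131 107  99 110 128  98  97  99  96  97  98  95  74  28  23
   31  30]
 [ 89  92 117 145 109  91 106 118  97  97  97  96  95  98  89  57  26  25
   25  30]
 [ 75  84 116 157 126  79  95  98 100  98  98  93  97  92  77  30  24  22
   29 
[... 1911 characters left out ...]
, 90, 89, 87, 73, 77, 143, 163, 160, 159]
112 302 317 
113 302 317 
114 303 317 [133, 134, 135, 135, 136, 134, 132, 128, 127, 126, 115, 115, 126, 130, 127, 121, 123, 123, 105, 93, 87, 87, 108, 125, 152, 168]
115 303 306 
116 303 306 
117 303 305 [134, 135, 135, 131, 128, 125, 123, 125, 127, 129, 119, 118, 128, 129, 128, 134, 133, 135, 135, 133, 132, 130, 130, 125, 121, 99]
118 303 305 
119 303 305 
120   [131, 125, 122, 124, 129, 128, 129, 131, 133, 133, 137, 118, 116, 130, 136, 135, 135, 132, 131, 129, 129, 126, 126, 125, 125, 124]
121   
122   
123   [127, 129, 131, 132, 134, 136, 136, 137, 138, 140, 138, 119, 112, 127, 135, 134, 131, 130, 129, 127, 126, 125, 124, 125, 124, 124]
124   
125
```

In both views the iron reads roughly 2 to 3 mm off the arm's nominal position, shifted in +x and +y. It is close to upright. I'll correct by about half to most of that, lower until the bit is just above the mouth, and compare again in the same views.

Request:
arm_command(steps="0.001 -0.0015 -0.0015 0 0 0;0.0085 0 0.007 0 0 0;0.0085 0 0.007 0 0 0;0.0085 0 0.007 0 0 0;0.0085 0 0.007 0 0 0;0.0085 0 0.007 0 0 0;0 0 0 0 0 0")

```text
clock: 11.25
tool_pos: [0.4686, 0.2708, 0.2295]
orientation: [0.404, -0.182, 0.892, 0.084]
contact_force: [-1.3, -0.5, -2.0]
finger_gap: 0.0271
```

```bash
cat > look.py <<'E'
from plan import *
from h import *
from rig import read_camera
import sys
k=sys.argv[1]; sx,sy,tx,ty=map(int,sys.argv[2:6])
p,Rc,s=cur()
d={n:read_camera(n) for n in ("scene","top")}; pickle.dump(d,open(f"d{k}.pkl","wb"))
u=Rc.as_matrix(); ax=-u[:,2]*np.cos(np.radians(50))-u[:,0]*np.sin(np.radians(50)); print("exp axis",ax.round(4),"F",s["contact_force"],s["clock"])
g=p+.003*u[:,2]
for z in (-.064,0,.095): print(z,(g+(z-.06)*ax).round(4),proj(d["scene"],g+(z-.06)*ax).round(1),proj(d["top"],g+(z-.06)*ax).round(1))
o=[cv2.resize(d[n]["frame"][:,:,::-1][y:y+50,x:x+50],(400,400),interpolation=cv2.INTER_NEAREST) for n,x,y in (("scene",sx,sy),("top",tx,ty))]
cv2.imwrite(f"pics/p{k}.png",np.hstack(o))
E
python3 look.py 5 280 100 95 150
```

```text
exp axis [0.0207 0.0064 0.9998] F [-1.33238285 -0.49401332 -2.03779961] 11.25
-0.064 [0.4681 0.2709 0.1036] [298.6 137.6] [142.7 189.5]
0 [0.4694 0.2714 0.1675] [300.5 121.1] [135.3 186.6]
0.095 [0.4714 0.272  0.2625] [303.4  95. ] [122.4 181.4]
```

View pics/p5.png

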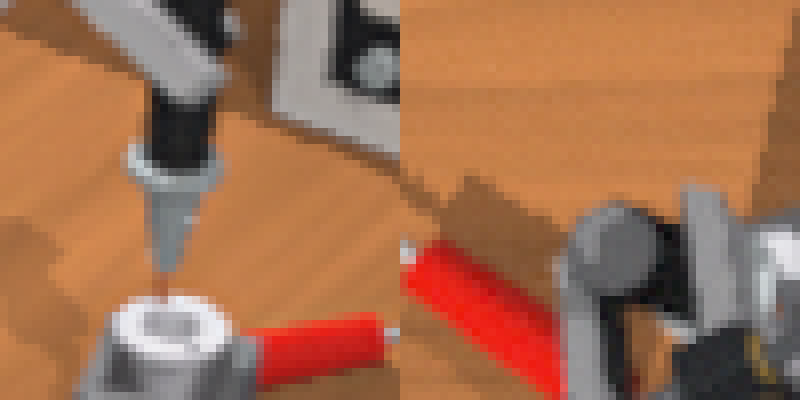

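The scene crop shows the bit at (162,298) just above the mouth, which is centred at (168,325). The arm sagged by about 0.02 rad and drifted about 5 mm. The camera-to-arm bias is about (2,2) mm. I'll correct the pose in place.

```bash
cat > tgt.py <<'E'
from plan import *
import sys
zo=float(sys.argv[1]); N=int(sys.argv[2]); ax=np.array([.473,.276])
if len(sys.argv)>3: ax=np.array([float(sys.argv[3]),float(sys.argv[4])])
Rt=Rtool(.405,40); P=np.array([*ax,zo+.06])-.003*Rt.as_matrix()[:,2]
rows(P,Rt,N)
E
python3 tgt.py .168 2
```

```text
t 11.35 pos [0.4688 0.271  0.2302] dpos [ 0.0021  0.0041 -0.0003] rot [ 0.001 -0.02  -0.002] F [ 0.3 -0.5 -2.8] gap 0.027417759471084224 j [ 0.38 -0.08  2.26  0.16  0.11 -1.74]
-0.0011 0.0015 0.0014 0.0005 -0.0102 -0.0008;-0.0010 0.0015 0.0014 0.0005 -0.0102 -0.0008
```

j5 is at its lower limit (0.11), so this tool yaw cannot go lower. A different yaw about the iron's upright axis costs nothing because the iron is round. I'll fit a quick kinematic model from the readings to choose a feasible yaw.

```bash
cat > kin.py <<'E'
import numpy as np
from scipy.optimize import least_squares
from scipy.spatial.transform import Rotation as R
S=[([1.145,.276,1.505,0,1.361,-.121],[.1723,.5480,.2266],[0,.1518,.9884,0]),
([-.45,.14,1.71,0,1.29,-1.73],[.4584,-.1448,.2192],[.002,.148,.989,0]),
([-.61,.28,1.53,0,1.34,-1.70],[.5053,-.2664,.2181],[0,.236,.972,.001]),
([-.60,.34,1.69,0,1.11,-1.71],[.5037,-.2606,.1229],[.002,.231,.973,0]),
([-.6,.24,1.40,0,1.51,-1.71],[.5007,-.2585,.2925],[-.005,.231,.973,.002]),
([-.31,-.13,1.9,.3,1.03,-2.01],[.4731,.0192,.2818],[.204,-.008,.976,.069]),
([.29,-.18,2.17,.57,.38,-2.27],[.452,.2842,.2837],[.392,-.244,.879,.117]),
([.4,-.14,2.18,.01,.25,-1.59],[.4693,.2738,.2759],[.408,-.182,.891,.083]),
([.38,-.08,2.26,.16,.11,-1.74],[.4688,.2710,.2302],[.404,-.182,.892,.084])]
def Ry(a): return R.from_rotvec([0,a,0])
def Rz(a): return R.from_rotvec([0,0,a])
def fk(q,k,s4=1,s6=1):
    L1,L2,L3,H,d,o6,r0,e,w=k
    A=Rz(q[0])*Ry(q[1]); B=A*Ry(q[2]); C=B*Rz(s4*q[3])*Ry(q[4]); D=C*Rz(s6*q[5]+o6)
    p=np.array([0,0,H])+Rz(q[0]).apply([r0,d,0])+A.apply([0,0,L1])+B.apply([e,0,L2])+C.apply([w,0,L3])
    return p,D
def fit():
    best=None
    for s4 in(1,-1):
        for s6 in(1,-1):
            for o in (np.pi/2,-np.pi/2,0,np.pi):
                def res(k):
                    r=[]
                    for q,p,o4 in S:
                        pp,D=fk(q,k,s4,s6); Rm=R.from_quat([o4[1],o4[2],o4[3],o4[0]])
                        r+=list(pp-p)+list(.3*(D.inv()*Rm).as_rotvec())
                    return np.array(r+list(.02*(np.array(k)-[.4,.4,.2,.2,.068,o,0,0,0])))
                f=least_squares(res,[.4,.4,.2,.2,.068,o,0,0,0])
                if best is None or f.cost<best[0]: best=(f.cost,f.x,s4,s6,np.abs(f.fun[:-9]).max())
    return best
def ik(k,s4,s6,p,Rt,q0):
    lo=[-2.89,-.75,.22,-1.18,.11,-2.7];hi=[2.89,2.08,2.7,4.32,2.71,2.7]
    def res(q):
        pp,D=fk(q,k,s4,s6); return np.r_[pp-p,.3*(D.inv()*Rt).as_rotvec()]
    f=least_squares(res,np.clip(q0,np.array(lo)+1e-3,np.array(hi)-1e-3),bounds=(lo,hi)); return f.x,np.abs(f.fun).max()
E
python3 - <<'E'
from kin import *
from plan import Rtool
b=fit(); print(b); c,k,s4,s6,_=b
for yd in range(-70,101,10):
    out=[]
    for zo in (.30,.168,.086):
        Rt=Rtool(np.radians(yd),40); P=np.array([.473,.276,zo+.06])-.003*Rt.as_matrix()[:,2]
        bb=min((ik(k,s4,s6,P,Rt,q0) for q0 in ([.4,-.1,2.2,0,.3,-1.6],[.4,-.1,2.2,-1,.8,-.6],[.4,-.1,2.2,.8,.8,-2.4])),key=lambda t:t[1])
        out.append((np.round(bb[0],2).tolist(),round(bb[1],4)))
    print(yd,out)
E
```

```text
(np.float64(6.312188597807451e-05), array([6.25380093e-01, 4.15867125e-01, 3.64269864e-01, 1.31528258e-01,
       6.97318359e-02, 1.57287226e+00, 5.70448458e-03, 5.51897861e-02,
       1.33026432e-03]), 1, 1, np.float64(0.003470712614175697))
-70 [([0.86, 0.4, 1.3, -0.77, 1.86, 0.44], np.float64(0.0)), ([0.86, 0.49, 1.5, -0.74, 1.65, 0.64], np.float64(0.0)), ([0.86, 0.57, 1.59, -0.73, 1.52, 0.76], np.float64(0.0))]
-60 [([0.89, 0.34, 1.4, -0.81, 1.73, 0.37], np.float64(0.0)), ([0.89, 0.43, 1.6, -0.8, 1.53, 0.58], np.float64(0.0)), ([0.89, 0.52, 1.7, -0.81, 1.4, 0.71], np.float64(0.0))]
-50 [([0.91, 0.27, 1.5, -0.85, 1.6, 0.29], np.float64(0.0)), ([0.91, 0.37, 1.71, -0.86, 1.4, 0.52], np.float64(0.0)), ([0.91, 0.46, 1.8, -0.9, 1.28, 0.67], np.float64(0.0))]
-40 [([0.92, 0.2, 1.6, -0.88, 1.46, 0.21], np.float64(0.0)), ([0.92, 0.31, 1.81, -0.93, 1.26, 0.46], np.float64(0.0)), ([0.93, 0.41, 1.91, -0.99, 1.15, 0.64], np.float64(0.0))]
-30 [([0.92, 0.12, 1.7, -0.9, 1.32, 0.11], np.float64(0.0)), ([0.92, 0.24, 1.91, -1.0, 1.12, 0.4], np.float64(0.0)), ([0.92, 0.35, 2.02, -1.11, 1.01, 0.62],
[... 1704 characters left out ...]
15, -2.7], np.float64(0.0545)), ([0.19, -0.01, 1.94, 0.57, 0.84, -2.7], np.float64(0.0816)), ([0.26, 0.08, 2.04, 0.54, 0.65, -2.7], np.float64(0.1007))]
80 [([0.11, -0.02, 1.63, 0.59, 1.28, -2.7], np.float64(0.0717)), ([0.22, 0.04, 1.85, 0.5, 0.96, -2.7], np.float64(0.1008)), ([0.28, 0.11, 1.96, 0.47, 0.76, -2.7], np.float64(0.12))]
90 [([0.13, 0.05, 1.51, 0.56, 1.43, -2.7], np.float64(0.0942)), ([0.25, 0.08, 1.76, 0.45, 1.08, -2.7], np.float64(0.118)), ([0.31, 0.14, 1.89, 0.4, 0.87, -2.7], np.float64(0.1385))]
100 [([0.15, 0.14, 1.38, 0.56, 1.59, -2.7], np.float64(0.1274)), ([0.28, 0.13, 1.67, 0.41, 1.2, -2.7], np.float64(0.1321)), ([0.35, 0.18, 1.82, 0.34, 0.96, -2.7], np.float64(0.1556))]
```

The fit is good, with residuals under 3.5 mm. A tool yaw of about -40° keeps every joint mid-range all the way down. I'll go up, turn about the iron's axis, and come down again.

Request:
arm_command(steps="-0.017 0 -0.014 0 -0.005 0;-0.017 0 -0.014 0 -0.005 0;-0.017 0 -0.014 0 -0.005 0;-0.017 0 -0.014 0 -0.005 0;-0.017 0 -0.014 0 0 0;-0.017 0 -0.014 0 0 0;0 0 0 0 0 0")

```text
clock: 12.22
tool_pos: [0.471, 0.2715, 0.368]
orientation: [0.416, -0.182, 0.887, 0.086]
contact_force: [0.8, -0.1, -2.1]
finger_gap: 0.0274
```

```bash
sed -i 's/Rtool(.405,40)/Rtool(np.radians(-40),40)/' tgt.py; python3 tgt.py .30 24 | cut -c1-400
python3 - <<'E'
from h import *
d=pickle.load(open("d0.pkl","rb"));t=d["top"];s=d["scene"]
# power supply/green box corners: bench-level & top estimates
print("psu top front corner tri",tri([t,s],[(45,158),(372,113)]))
print("green box top right-front", tri([t,s],[(28,272),(323,72)]))
E
```

```text
t 12.225 pos [0.471  0.2715 0.368 ] dpos [ 0.0003  0.006  -0.0061] rot [0.846 0.003 0.706] F [ 0.8 -0.1 -2.1] gap 0.0273902664402877 j [ 0.38 -0.23  2.01  0.03  0.49 -1.61]
0.0001 0.0002 0.0002 0.0353 0.0001 0.0294;0.0001 0.0002 0.0002 0.0353 0.0001 0.0294;0.0001 0.0002 0.0002 0.0353 0.0001 0.0294;0.0001 0.0002 0.0002 0.0353 0.0001 0.0294;0.0002 0.0002 0.0002 0.0353 0.0001 0.0294;0.0002 0.0002 0.0002 0.0353 0.0001 0.0294;0.0002 0.0002 0.0002 0.0353 0.0001 0.0294;0.0002 0.0002 0.0002 0.0353 0.0001 0.0294;0.0002 0.0002 0.0002 0.0353 0.0001 0.0294;0.0002 0.0002 0.0002 0
psu top front corner tri (array([0.5781595 , 0.55759886, 0.09168743]), [np.float64(0.02186762946369103), np.float64(0.02186762946369095)])
green box top right-front (array([0.31262942, 0.57398803, 0.16472058]), [np.float64(0.061328927918416404), np.float64(0.061328927918416494)])
```

Request:
arm_command(steps="0 0 0 0.035 0 0.03;0 0 0 0.035 0 0.03;0 0 0 0.035 0 0.03;0 0 0 0.035 0 0.03;0 0 0 0.035 0 0.03;0 0 0 0.035 0 0.03;0 0 0 0.035 0 0.03;0 0 0 0.035 0 0.03;0 0 0 0.035 0 0.03;0 0 0 0.035 0 0.03;0 0 0 0.035 0 0.03;0 0 0 0.035 0 0.03")

```text
clock: 13.72
tool_pos: [0.4629, 0.2713, 0.346]
orientation: [0.41, 0.074, 0.908, -0.033]
contact_force: [0.2, -0.0, -2.5]
finger_gap: 0.0273
```

```bash
 python3 tgt.py .30 12 | cut -c1-600
```

```text
t 13.725 pos [0.4629 0.2713 0.346 ] dpos [0.0084 0.0062 0.0159] rot [ 0.407 -0.024  0.35 ] F [ 0.2 -0.  -2.5] gap 0.027303204165043247 j [ 0.84 -0.04  1.9  -0.88  0.96 -0.16]
-0.0014 0.0006 -0.0004 0.0340 -0.0020 0.0291;-0.0014 0.0006 -0.0004 0.0340 -0.0020 0.0291;-0.0014 0.0007 -0.0005 0.0340 -0.0020 0.0291;-0.0013 0.0007 -0.0005 0.0340 -0.0020 0.0291;-0.0013 0.0007 -0.0005 0.0340 -0.0020 0.0291;-0.0013 0.0007 -0.0005 0.0340 -0.0020 0.0291;-0.0013 0.0008 -0.0005 0.0340 -0.0020 0.0291;-0.0013 0.0008 -0.0006 0.0340 -0.0020 0.0291;-0.0012 0.0008 -0.0006 0.0340 -0.0020 0.0291;-0.0012 0.0008 -0.0006 0.0340 -0.0020 0.0291;-0.0012 0.0008 -0.0006 0.0340 -0.0020 0.0291;-0.0012 0.0008 -0.0007 0.0340 -0.0020 0.0291
```

Request:
arm_command(steps="-0.002 0.0007 -0.001 0.034 -0.003 0.029;-0.002 0.0007 -0.001 0.034 -0.003 0.029;-0.002 0.0007 -0.001 0.034 -0.003 0.029;-0.002 0.0007 -0.001 0.034 -0.003 0.029;-0.002 0.0007 -0.001 0.034 -0.003 0.029;-0.002 0.0007 -0.001 0.034 -0.003 0.029;-0.002 0.0007 -0.001 0.034 -0.003 0.029;-0.002 0.0007 -0.001 0.034 -0.003 0.029;-0.002 0.0007 -0.001 0.034 -0.003 0.029;-0.002 0.0007 -0.001 0.034 -0.003 0.029;-0.002 0.0007 -0.001 0.034 -0.003 0.029;0 0 0 0 0 0")

```text
clock: 15.22
tool_pos: [0.4669, 0.2847, 0.3467]
orientation: [0.391, 0.287, 0.864, -0.138]
contact_force: [-0.2, 0.3, -2.3]
finger_gap: 0.0276
```

```bash
 python3 tgt.py .30 1; python3 tgt.py .20 4
```

```text
t 15.225 pos [0.4669 0.2847 0.3467] dpos [ 0.0044 -0.0072  0.0152] rot [ 0.029 -0.018  0.042] F [-0.2  0.3 -2.3] gap 0.02760205475234249 j [ 0.94  0.19  1.64 -0.87  1.42  0.2 ]
-0.0166 -0.0033 -0.0040 0.0294 -0.0177 0.0423
t 15.225 pos [0.4669 0.2847 0.3467] dpos [ 0.0044 -0.0072 -0.0848] rot [ 0.029 -0.018  0.042] F [-0.2  0.3 -2.3] gap 0.02760205475234249 j [ 0.94  0.19  1.64 -0.87  1.42  0.2 ]
0.0147 -0.0005 0.0154 0.0073 -0.0044 0.0106;0.0148 -0.0005 0.0153 0.0073 -0.0044 0.0106;0.0148 -0.0006 0.0153 0.0073 -0.0044 0.0106;0.0149 -0.0006 0.0152 0.0073 -0.0044 0.0106
```

Request:
arm_command(steps="0.0147 -0.0005 0.0154 0.0073 -0.0044 0.0106;0.0147 -0.0005 0.0153 0.0073 -0.0044 0.0106;0.0148 -0.0006 0.0153 0.0073 -0.0044 0.0106;0.012 -0.0006 0.012 0.0073 -0.0044 0.0106;0 0 0 0 0 0")

```text
clock: 15.85
tool_pos: [0.4693, 0.279, 0.2593]
orientation: [0.394, 0.307, 0.854, -0.142]
contact_force: [0.4, -0.1, -1.4]
finger_gap: 0.0272
```

```bash
 python3 tgt.py .185 2
```

```text
t 15.85 pos [0.4693 0.279  0.2593] dpos [ 0.0019 -0.0016 -0.0124] rot [ 0.005 -0.008  0.005] F [ 0.4 -0.1 -1.4] gap 0.02720506629639487 j [ 0.93  0.27  1.77 -0.91  1.31  0.4 ]
0.0039 0.0000 0.0049 0.0026 -0.0039 0.0024;0.0039 0.0000 0.0049 0.0026 -0.0039 0.0024
```

Request:
arm_command(steps="0.004 0 0.005 0.0026 -0.004 0.0024;0.004 0 0.005 0.0026 -0.004 0.0024;0 0 0 0 0 0")

```text
clock: 16.23
tool_pos: [0.4716, 0.2781, 0.247]
orientation: [0.398, 0.31, 0.852, -0.143]
contact_force: [0.7, 0.1, -0.2]
finger_gap: 0.0275
```

```bash
 sed -i 's/ax=-u/ax=-u/' look.py; python3 look.py 6 280 90 95 150; python3 tgt.py .185 1
```

```text
exp axis [-0.0016 -0.0023  1.    ] F [ 0.74637249  0.06152547 -0.17124815] 16.225
-0.064 [0.4735 0.2769 0.1211] [301.4 132.9] [138.6 186.9]
0 [0.4734 0.2767 0.1851] [302.8 116.1] [131.  184.2]
0.095 [0.4733 0.2765 0.2801] [305.2  89.5] [117.7 179.7]
t 16.325 pos [0.4717 0.2782 0.2476] dpos [-0.0005 -0.0007 -0.0007] rot [ 0.003  0.    -0.002] F [ 0.1  0.3 -1.6] gap 0.02724199108390237 j [ 0.93  0.29  1.78 -0.92  1.29  0.43]
0.0005 -0.0009 0.0005 0.0035 0.0000 -0.0019
```

View pics/p6.png

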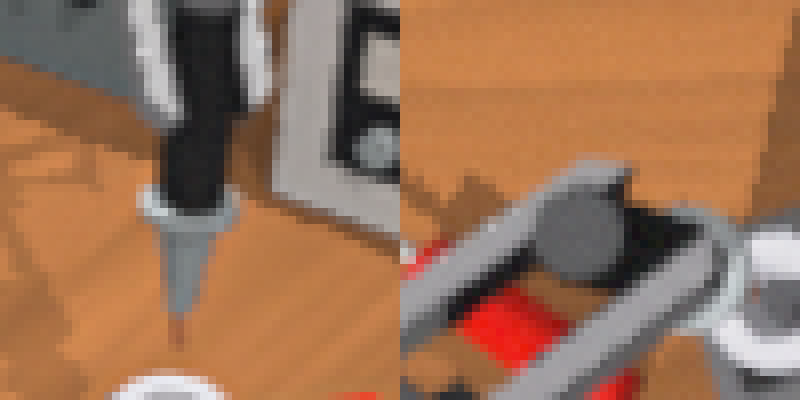

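The iron is upright within about 0.003 rad. The scene crop shows the bit at (178,345) above the mouth at (170,390). The camera estimate of the axis, (0.4745,0.278), matches the cup at (0.475,0.278), so I'll descend.

Request:
arm_command(steps="0.0077 -0.0005 0.0064 0.002 0 0;0.0077 0 0.0064 0 0 0;0.0077 0 0.0064 0 0 0;0.0077 0 0.0064 0 0 0;0 0 0 0 0 0")

```text
clock: 16.95
tool_pos: [0.4713, 0.2782, 0.2045]
orientation: [0.397, 0.31, 0.852, -0.143]
contact_force: [0.1, -0.2, -2.4]
finger_gap: 0.0272
```

```bash
 python3 tgt.py .12 3 .473 .2765
```

```text
t 16.95 pos [0.4713 0.2782 0.2045] dpos [-0.     -0.0002 -0.0226] rot [ 0.002 -0.001 -0.002] F [ 0.1 -0.2 -2.4] gap 0.02722755226418323 j [ 0.93  0.34  1.84 -0.94  1.23  0.52]
0.0057 -0.0001 0.0049 0.0005 -0.0002 -0.0006;0.0057 -0.0001 0.0049 0.0005 -0.0002 -0.0006;0.0057 -0.0001 0.0049 0.0005 -0.0002 -0.0006
```

Request:
arm_command(steps="0.0057 0 0.0049 0 0 0;0.0057 0 0.0049 0 0 0;0.0057 0 0.0049 0 0 0;0 0 0 0 0 0")

```text
clock: 17.45
tool_pos: [0.4718, 0.2784, 0.1806]
orientation: [0.397, 0.31, 0.852, -0.143]
contact_force: [0.5, -0.0, -0.6]
finger_gap: 0.0274
```

```bash
 python3 tgt.py .11 2 .473 .2765;  python3 look.py 7 280 100 95 150;
```

```text
t 17.45 pos [0.4718 0.2784 0.1806] dpos [-0.0006 -0.0004 -0.0087] rot [ 0.002 -0.    -0.002] F [ 0.5 -0.  -0.6] gap 0.027369292499880054 j [ 0.93  0.37  1.87 -0.96  1.2   0.57]
0.0034 -0.0003 0.0027 0.0012 -0.0002 -0.0010;0.0034 -0.0003 0.0027 0.0012 -0.0002 -0.0010
exp axis [-0.0017 -0.0026  1.    ] F [ 0.47205488 -0.02175573 -0.59402747] 17.45
-0.064 [0.4738 0.2772 0.0547] [300.  149.4] [145.5 189.2]
0 [0.4737 0.277  0.1187] [301.4 133.5] [138.8 186.9]
0.095 [0.4735 0.2768 0.2137] [303.6 108.3] [127.2 182.9]
```

View pics/p7.png

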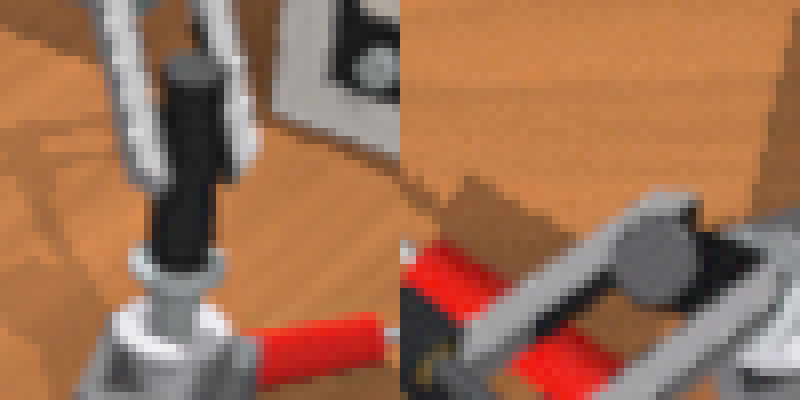

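The nose is in the cup (collar at (178,268), mouth at (172,325)) with no contact force. I'll press on gently.

Request:
arm_command(steps="0.0035 -0.0004 0.0026 0 0 0;0.0033 0 0.0026 0 0 0;0.0033 0 0.0026 0 0 0;0.0025 0 0.002 0 0 0")

```text
clock: 18.05
tool_pos: [0.4717, 0.2792, 0.1651]
orientation: [0.398, 0.311, 0.851, -0.142]
contact_force: [0.0, 1.1, -2.0]
finger_gap: 0.0272
```

```bash
 python3 tgt.py .096 2 .473 .2765
```

```text
t 18.05 pos [0.4717 0.2792 0.1651] dpos [-0.0004 -0.0012 -0.0072] rot [ 0.005 -0.    -0.004] F [ 0.   1.1 -2. ] gap 0.027181948507433985 j [ 0.93  0.39  1.89 -0.98  1.18  0.61]
0.0026 -0.0006 0.0025 0.0023 -0.0001 -0.0022;0.0026 -0.0006 0.0025 0.0023 -0.0001 -0.0022
```

Request:
arm_command(steps="0.0026 -0.0006 0.0025 0.002 0 -0.002;0.0026 -0.0003 0.0022 0.002 0 -0.002;0.0023 0 0.0019 0 0 0")

```text
clock: 18.42
tool_pos: [0.4725, 0.2783, 0.1571]
orientation: [0.399, 0.31, 0.851, -0.144]
contact_force: [-4.4, -0.2, 6.6]
finger_gap: 0.0273
```

Request:
arm_command(steps="0.0023 0 0.0019 0 0 0;0.0023 0 0.0019 0 0 0")

```text
clock: 18.68
tool_pos: [0.4727, 0.2779, 0.1542]
orientation: [0.402, 0.31, 0.849, -0.145]
contact_force: [-4.8, 2.0, 7.0]
finger_gap: 0.0274
```

```bash
 python3 tgt.py .086 2 .473 .2765
```

```text
t 18.675 pos [0.4727 0.2779 0.1542] dpos [-0.0014  0.0001 -0.0063] rot [ 0.002  0.009 -0.003] F [-4.8  2.   7. ] gap 0.027370235801838717 j [ 0.93  0.41  1.9  -0.99  1.17  0.64]
0.0028 -0.0004 0.0016 0.0008 0.0047 -0.0016;0.0028 -0.0004 0.0016 0.0008 0.0047 -0.0016
```

Request:
arm_command(steps="0.003 -0.0004 0.0016 0 0.004 0;0.0028 0 0.0016 0 0.003 0;0.0025 0 0.0016 0 0 0")

```text
clock: 19.05
tool_pos: [0.4724, 0.2779, 0.1506]
orientation: [0.403, 0.311, 0.848, -0.144]
contact_force: [-5.2, 0.5, 6.7]
finger_gap: 0.0274
```

```bash
 python3 tgt.py .086 2 .473 .2765
```

```text
t 19.05 pos [0.4724 0.2779 0.1506] dpos [-0.0011  0.0001 -0.0027] rot [ 0.002  0.012 -0.006] F [-5.2  0.5  6.7] gap 0.027361444400271155 j [ 0.94  0.41  1.9  -1.    1.16  0.65]
0.0013 -0.0003 0.0005 0.0011 0.0061 -0.0029;0.0013 -0.0003 0.0005 0.0011 0.0061 -0.0029
```

```bash
 python3 look.py 8 280 100 95 150;
```

```text
exp axis [-0.0132  0.0034  0.9999] F [-5.15721863  0.54853949  6.6568041 ] 19.05
-0.064 [0.4758 0.276  0.0247] [299.6 156.9] [148.8 189.5]
0 [0.4749 0.2762 0.0887] [300.9 141.3] [142.4 187.6]
0.095 [0.4737 0.2765 0.1837] [302.8 116.5] [131.3 184.2]
```

View pics/p8.png

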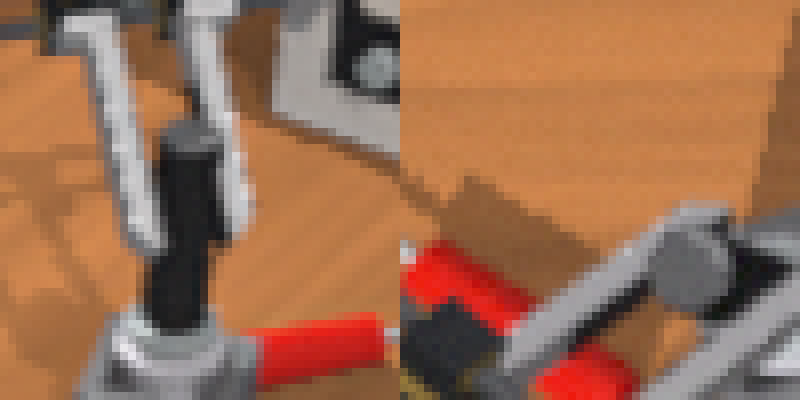

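The collar now sits at the mouth, at scene crop (178,330), and the origin has moved from 0.095 to 0.089, so the cup is sinking. I'll keep pushing to the stop.

Request:
arm_command(steps="0.0045 -0.0004 0.003 0 0.005 0;0.0045 0 0.003 0 0.005 0;0.0045 0 0.003 0 0.003 0")

```text
clock: 19.52
tool_pos: [0.4734, 0.2771, 0.1478]
orientation: [0.408, 0.312, 0.846, -0.144]
contact_force: [-14.9, 4.7, 20.6]
finger_gap: 0.0274
```

```bash
 python3 tgt.py .086 2 .473 .2765
```

```text
t 19.525 pos [0.4734 0.2771 0.1478] dpos [-0.0021  0.0009  0.0001] rot [ 0.004  0.022 -0.011] F [-14.9   4.7  20.6] gap 0.027406755599050304 j [ 0.94  0.42  1.91 -1.01  1.16  0.68]
0.0007 -0.0004 -0.0009 0.0019 0.0108 -0.0057;0.0007 -0.0004 -0.0009 0.0019 0.0108 -0.0057
```

The force rose to 20 N up, so it is likely on its stop. I'll relieve the side load, release, then check.

Request:
arm_command(steps="0.0005 -0.0004 -0.001 0 0.006 0;0.0005 0 -0.001 0 0.005 0;0 0 0 0 0 0")

```text
clock: 19.9
tool_pos: [0.4714, 0.2779, 0.1492]
orientation: [0.404, 0.313, 0.848, -0.142]
contact_force: [1.3, -0.8, -0.7]
finger_gap: 0.0273
```

Request:
arm_command(steps="0 0 0 0 0 0;0 0 0 0 0 0;0 0 0 0 0 0;0 0 0 0 0 0;0 0 0 0 0 0;0 0 0 0 0 0", claw=0.3)

```text
clock: 20.65
tool_pos: [0.4717, 0.2781, 0.1489]
orientation: [0.404, 0.313, 0.848, -0.142]
contact_force: [-0.6, 0.4, -0.2]
finger_gap: 0.066
```

```bash
 python3 tgt.py .086 2 .473 .2765; python3 look.py 9 280 100 105 150
```

```text
t 20.65 pos [0.4717 0.2781 0.1489] dpos [-0.0005 -0.0002 -0.001 ] rot [ 0.004  0.012 -0.011] F [-0.6  0.4 -0.2] gap 0.06597546850700303 j [ 0.94  0.41  1.91 -1.    1.16  0.66]
0.0005 -0.0002 0.0002 0.0020 0.0059 -0.0057;0.0005 -0.0002 0.0002 0.0020 0.0059 -0.0057
exp axis [-0.0164 -0.0011  0.9999] F [-0.59049029  0.39145413 -0.16383152] 20.65
-0.064 [0.4756 0.2768 0.023 ] [299.7 157.2] [148.7 189.7]
0 [0.4745 0.2767 0.087 ] [300.8 141.6] [142.3 187.8]
0.095 [0.4729 0.2766 0.182 ] [302.6 116.9] [131.4 184.6]
```

View pics/p9.png

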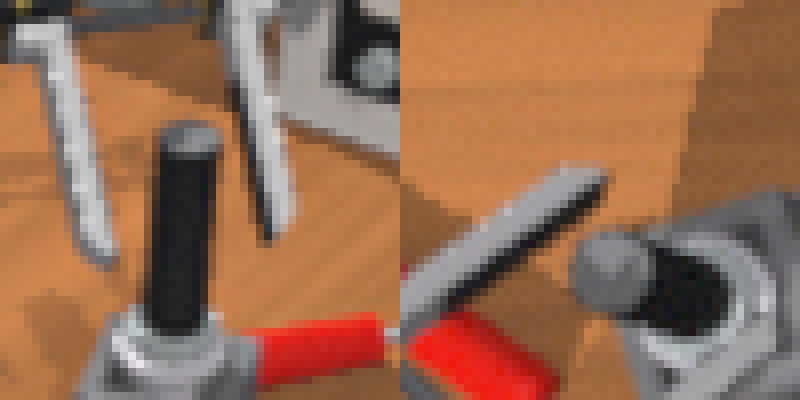

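The iron stands free and upright, with its end cap at scene crop (190,143) and top crop (612,272). I'll triangulate, then retreat and press from above with closed fingertips to be sure it is on the stop.

Request:
arm_command(steps="0 0 -0.015 0 0 0;0 0 -0.02 0 0 0;0 0 -0.025 0 0 0;0 0 -0.025 0 0 0;-0.02 0 -0.015 0 0 0;-0.03 0 -0.02 0 0 0;-0.03 0 -0.02 0 0 0;0 0 0 0 0 0", claw=0.3)

```text
clock: 21.75
tool_pos: [0.4211, 0.3187, 0.3076]
orientation: [0.403, 0.312, 0.849, -0.14]
contact_force: [-0.5, 0.6, -0.5]
finger_gap: 0.0659
```

```bash
python3 look.py 10 280 100 105 150; python3 - <<'E'
from plan import *; from h import *; from kin import *
d=pickle.load(open("d9.pkl","rb"))
print("end tri",tri([d["top"],d["scene"]],[(131.0,183.5),(303.25,117.4)]))
c,k,s4,s6,_=fit()
for yd in (-40,-60,-20,0,30):
    for dn in (70,90):
        Rt=Rtool(np.radians(yd),dn); print(yd,dn,*ik(k,s4,s6,np.array([.474,.277,.21]),Rt,[.6,.3,1.6,-.3,1.3,.3]))
p,Rc,s=cur(); rows(np.array([.474,.277,.26]),Rtool(np.radians(-40),90),8)
E
```

```text
exp axis [-0.0151 -0.005   0.9999] F [-0.52614036  0.60170624 -0.47229647] 21.75
-0.064 [0.4248 0.3179 0.1817] [296.6 107.3] [114.4 204.4]
0 [0.4238 0.3175 0.2457] [297.7  89.9] [104.7 203.2]
0.095 [0.4224 0.3171 0.3407] [299.4  62.3] [ 87.5 201.1]
end tri (array([0.47536954, 0.27774941, 0.18064888]), [np.float64(0.0005330343615125385), np.float64(0.0005330343615124986)])
-40 70 [ 0.62217309  0.22085884  1.68631809 -0.36813099  1.16995246 -0.11853475] 4.0623444608201e-10
-40 90 [ 4.01501852e-01  2.48499216e-01  1.59051916e+00  1.37584810e-12
  1.30257428e+00 -4.73238703e-01] 1.2625492182237282e-12
-60 70 [ 0.62792355  0.28483687  1.59616647 -0.359272    1.31508871  0.20360022] 1.2149614855849753e-09
-60 90 [ 4.01501852e-01  2.48499208e-01  1.59051918e+00 -4.97460414e-10
  1.30257426e+00 -1.24172852e-01] 3.0170314075741354e-09
-20 70 [ 0.58470305  0.15895392  1.76740208 -0.32719156  1.0264803  -0.49512877] 1.25919275006936e-11
-20 90 [ 4.01501851e-01  2.48499213e-01  1.59051917e+00  1.03269749e-09
  1.30257427e+00 -8.22304555e-01] 8.763679570789334e-10
0 70 [ 0.51367371  0.10820487  1
[... 252 characters left out ...]
.85546915 -1.76881128] 2.9983515670295443e-13
30 90 [ 4.01501848e-01  2.48499192e-01  1.59051920e+00  7.81647746e-09
  1.30257423e+00 -1.69496919e+00] 7.899228287226846e-09
t 21.85 pos [0.4204 0.3179 0.3044] dpos [ 0.0536 -0.0409 -0.0444] rot [ 0.007  0.881 -0.004] F [-0.4  0.2 -0.8] gap 0.06580048000872421 j [ 1.06  0.26  1.67 -0.87  1.47  0.4 ]
-0.0011 0.0004 0.0100 0.0009 0.1101 -0.0005;-0.0022 0.0004 0.0098 0.0009 0.1101 -0.0005;-0.0032 0.0004 0.0095 0.0009 0.1101 -0.0005;-0.0043 0.0004 0.0091 0.0009 0.1101 -0.0005;-0.0053 0.0004 0.0086 0.0009 0.1101 -0.0005;-0.0062 0.0004 0.0080 0.0009 0.1101 -0.0005;-0.0070 0.0004 0.0073 0.0009 0.1101 -0.0005;-0.0078 0.0004 0.0064 0.0009 0.1101 -0.0005
```

View pics/p10.png

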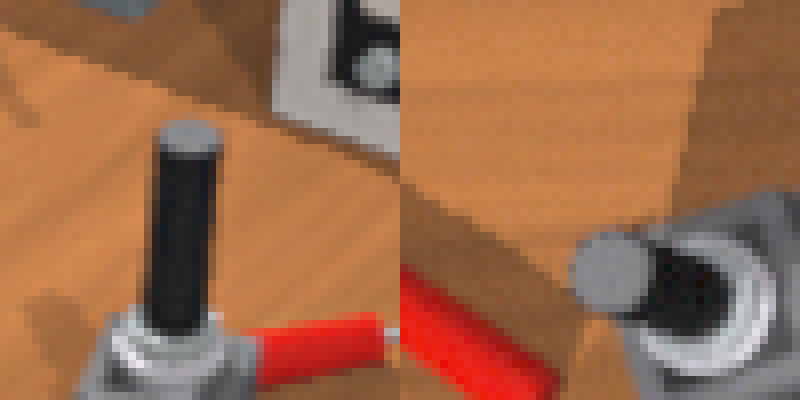

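The end-cap triangulation gives (0.4754,0.2777,0.1806). That is straight above the cup and agrees with a fully sunk cup (0.182). I'll still press from above to be sure.

Request:
arm_command(steps="-0.002 0 0.009 0 0.11 0;-0.003 0 0.009 0 0.11 0;-0.004 0 0.0085 0 0.11 0;-0.005 0 0.008 0 0.11 0;-0.006 0 0.0075 0 0.11 0;-0.007 0 0.007 0 0.11 0;-0.007 0 0.006 0 0.11 0;-0.008 0 0.005 0 0.11 0;0 0 0 0 0 0", claw=1)

```text
clock: 22.98
tool_pos: [0.4644, 0.2734, 0.2508]
orientation: [-0.022, 0.341, 0.94, -0.004]
contact_force: [-0.7, 0.6, 0.6]
finger_gap: 0.0006
```

```bash
python3 - <<'E'
from plan import *
rows(np.array([.474,.2765,.225]),Rtool(np.radians(-40),90),3)
E
```

```text
t 22.975 pos [0.4644 0.2734 0.2508] dpos [ 0.0096  0.0031 -0.0258] rot [-0.022 -0.039  0.003] F [-0.7  0.6  0.6] gap 0.0005608378077837412 j [ 0.39  0.23  1.51  0.02  1.44 -0.49]
-0.0021 0.0030 0.0085 -0.0073 -0.0130 0.0010;-0.0020 0.0030 0.0085 -0.0073 -0.0130 0.0010;-0.0019 0.0029 0.0086 -0.0073 -0.0130 0.0010
```

Request:
arm_command(steps="-0.002 0.003 0.005 -0.007 -0.013 0;-0.002 0.003 0.008 -0.007 -0.013 0;-0.002 0.003 0.008 -0.007 -0.013 0;0 0 0 0 0 0")

```text
clock: 23.48
tool_pos: [0.4706, 0.2791, 0.2264]
orientation: [0.001, 0.338, 0.941, -0.002]
contact_force: [-0.3, 0.6, 0.5]
finger_gap: 0.0006
```

```bash
python3 - <<'E'
from plan import *
rows(np.array([.474,.2765,.205]),Rtool(np.radians(-40),90),3)
E
```

```text
t 23.475 pos [0.4706 0.2791 0.2264] dpos [ 0.0034 -0.0026 -0.0214] rot [-0.003  0.002  0.008] F [-0.3  0.6  0.5] gap 0.000636344467317485 j [ 0.41  0.24  1.56 -0.    1.34 -0.47]
-0.0014 0.0001 0.0071 -0.0011 0.0008 0.0026;-0.0014 0.0001 0.0071 -0.0011 0.0008 0.0026;-0.0014 0.0001 0.0071 -0.0011 0.0008 0.0026
```

Request:
arm_command(steps="-0.002 0 0.006 0 0 0;-0.002 0 0.006 0 0 0;0 0 0.005 0 0 0;0 0 0.004 0 0 0")

```text
clock: 23.98
tool_pos: [0.474, 0.2768, 0.2048]
orientation: [0.001, 0.338, 0.941, -0.001]
contact_force: [0.2, 0.6, 0.4]
finger_gap: 0.0006
```

Request:
arm_command(steps="0 0 0.003 0 0 0;0 0 0.003 0 0 0")

```text
clock: 24.22
tool_pos: [0.4752, 0.2774, 0.2039]
orientation: [0.003, 0.338, 0.941, 0.001]
contact_force: [-6.3, -2.0, 17.9]
finger_gap: 0.0005
```

Contact at a tip height of 0.182, with 18 N and almost no travel. A bit more force.

Request:
arm_command(steps="-0.0005 0 0.005 0 0 0;0 0 0.005 0 0 0")

```text
clock: 24.48
tool_pos: [0.4756, 0.2776, 0.2038]
orientation: [0.005, 0.338, 0.941, 0.003]
contact_force: [-7.5, -2.9, 26.5]
finger_gap: 0.0
```

Request:
arm_command(steps="0 0 0.008 0 0 0;0 0 0.008 0 0 0")

```text
clock: 24.72
tool_pos: [0.4764, 0.2781, 0.2035]
orientation: [0.01, 0.338, 0.941, 0.008]
contact_force: [-13.2, -4.9, 41.0]
finger_gap: 0.0004
```

41 N with no further sinking, so it is on the stop. I'll lift straight off, retreat and check.

Request:
arm_command(steps="0 0 -0.005 0 0 0;0 0 -0.02 0 0 0;0 0 -0.03 0 0 0;0 0 -0.04 0 0 0;0.04 0 -0.03 0 0 0;0.05 0 -0.02 0 0 0;0.05 0 0 0 0 0;0.05 0 0 0 0 0;0 0 0 0 0 0;0 0 0 0 0 0")

```text
clock: 25.98
tool_pos: [0.325, 0.4014, 0.3513]
orientation: [0.011, 0.34, 0.94, 0.01]
contact_force: [0.1, -0.7, -0.5]
finger_gap: 0.0003
```

```bash
python3 look.py 11 280 100 105 150; python3 - <<'E'
from h import *
d=pickle.load(open("d11.pkl","rb"))
print("end tri",tri([d["top"],d["scene"]],[(131.0,183.5),(303.25,117.4)]))
t=d["top"]["frame"]
cv2.imwrite("pics/full11.png",cv2.resize(t[:,:,::-1],(768,576)))
E
```

```text
exp axis [ 0.5708 -0.4974  0.6533] F [ 0.08904612 -0.73938027 -0.49297079] 25.975
-0.064 [0.2543 0.4631 0.2673] [279.  55.] [ 33.5 280.8]
0 [0.2908 0.4313 0.3091] [283.4  49.3] [ 38.3 265.5]
0.095 [0.345  0.384  0.3712] [290.5  40. ] [ 46.1 240. ]
end tri (array([0.47536954, 0.27774941, 0.18064888]), [np.float64(0.0005330343615125385), np.float64(0.0005330343615124986)])
```

View pics/p11.png

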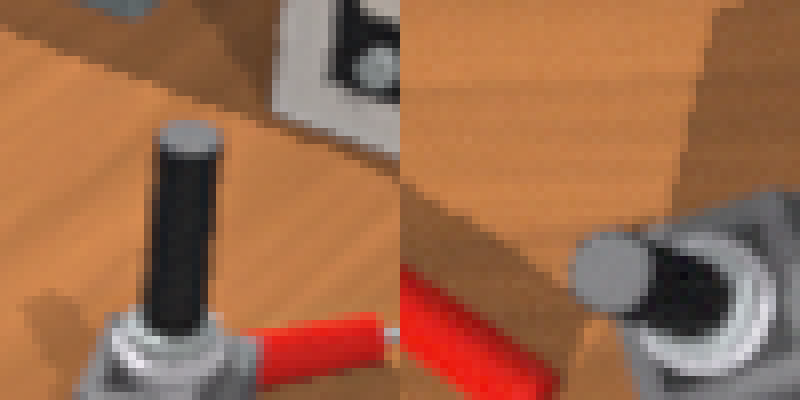

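View pics/full11.png

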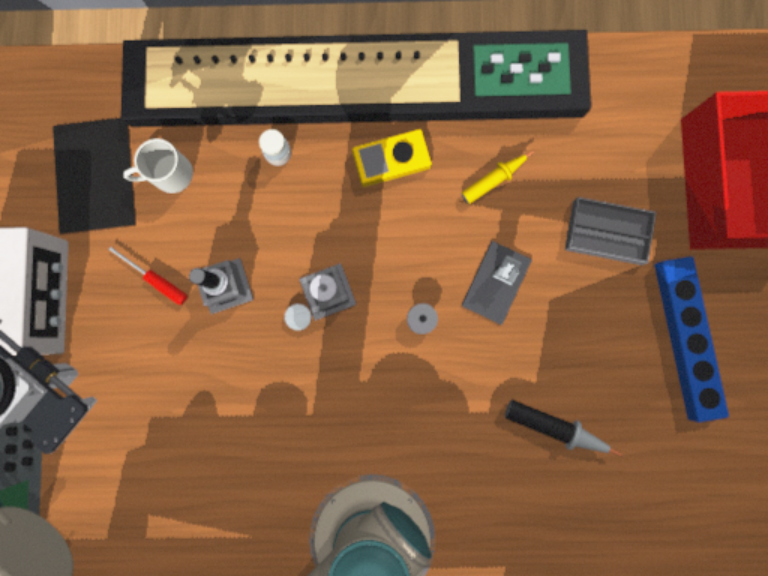

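The iron stands upright in the wide cup, with its end cap at top (205,278). The bystanders are where they started and the gripper is clear. Handing in.

```bash
python3 -c "
from rig import *
print(sign_off())"
```

```text
the job is handed in; nothing more can be done
None
```

The iron is standing nose down in the wide-cup dock, pushed to the bottom and released. I handed the job in at about 26 s of the 51 s allowed.

**What I did:** I gripped the smaller black iron by its handle in the rest and turned it upright. It went into the wide cup by the grip, then I let go and pressed on the handle end with closed fingertips.

**Last checks:**
- **Sunk to the stop:** Under 41 N from above, the handle end stayed at about 0.182 m with almost no further travel. That is the height expected for a fully sunk cup. The camera estimate was 0.181 m. The cup's sinking was inferred this way; I did not read it directly.
- **Upright and centred:** Two-camera triangulation put the handle end within about 0.5 mm of the cup's axis. I measured this after the release, and the view after the final press looked the same.
- **Bystanders and gripper:** The last top picture shows the bystanders where they started and the gripper clear of everything.

**What disagreed or went wrong:**
- The camera and arm positions differed by about 1–3 mm, so I corrected for that while aligning the iron over the cup.
- My first tool direction over the cup ran the fifth joint to its limit. I lifted the iron and turned the gripper about its axis before inserting.
- A side force of up to 15 N built up while pushing by the grip, and I relieved it before letting go.

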